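Move the dry utensils from the drip rail to the rail by the hob

TASK

Get the hob ready for cooking. First lift the blue pot by its arched handle off the cork rest, where it is in the way under the empty hob rail, and set it upright on the middle of the large front left burner; then transfer every utensil from the drip rail on the right to the hob rail on the left, lifting its eye over the upturned end of the one rail and over that of the other, and leave each hanging still. Do not let a utensil fall, tip the pot, or push the salt shaker, pepper mill or mug about.

Things in the scene. Friction and masses are not known exactly. Their poses are not given: they have to be found in the camera images.
- hob_stand: utensil stand left of the hob, fixed: dark wooden base 10 mm thick (x -92 to +130, y -28 to +168 mm), post and hob rail, and a round cork pot rest 160 mm across, top 13 mm above the worktop, centred at x +20, y +80. Origin on the worktop; the rail runs above its x axis, -x to the rail's open end (roughly towards the robot), y left, z up
- hob_rail_tip (a point): open end of the hob rail: round level rail 7 mm thick, centre line 265 mm up along the stand's x axis at y = 0, from a 16 mm square post at x = +105 (top 12 mm above the centre line) to this open end at x = -85 mm, where it turns up as an end stop 13.5 mm above the centre line: an eye passes only when 11 to 30 mm above its hanging height. Point: centre line at the foot of the stop; axes as the stand
- drip_stand: drip stand right of the hob, fixed: steel tray (x -92 to +130, y -60 to +60 mm, rim 12 high), post and drip rail. Origin on the worktop; the rail runs above its x axis, -x to the rail's open end (roughly towards the robot), y left, z up. At the start 3 or 4 utensils hang on it, at x = +46, +12, -22, -56 mm, in any order, a place may be empty
- drip_rail_tip (a point): open end of the drip rail: round level rail 7 mm thick, centre line 265 mm up along the stand's x axis at y = 0, from a 16 mm square post at x = +105 (top 12 mm above the centre line) to this open end at x = -85 mm, where it turns up as an end stop 13.5 mm above the centre line: an eye passes only when 11 to 30 mm above its hanging height. Point: centre line at the foot of the stop; axes as the stand
- pot: blue pot, lid fixed on, 140 mm across, lid knob up to 108 mm; arched handle that stays up in the pot's y-z plane. Origin: centre of the underside, z up. 0.4 to 0.6 kg, centred under the handle. At the start on the cork rest, reaching in under the hob rail where utensils would strike it; underside on the burner stays flat at the height of point burner
- pot_grip (a point): middle of the straight black round grip on top of the pot's arched handle, 14 mm thick, 64 long along the pot's y axis, 155 mm above the pot's underside; the lid knob is 47 mm below. Axes as the pot
- burner (a point): centre of the large front left burner of the hob, at the height on which a pot stands there (on the bars of the pan support, 40 mm above the worktop)
- salt_shaker: salt shaker 44 mm across, 90 tall, bystander behind the drip stand beside the hob; origin centre of underside
- pepper_mill: wooden pepper mill 58 mm across, 170 tall, bystander behind the drip stand; origin centre of underside
- green_mug: green mug 86 mm across, 96 tall, bystander behind the utensil stand; origin near the centre of the underside
- turner: slotted turner, steel blade 68 wide (y) mm; black handle 8 mm thick (x) with a closed eye on top. Origin: middle of the blade's lower edge, 205 mm below the point turner_eye; x through the eye along the rail, y across, z up. 55 to 105 g. None if absent
- turner_eye (a point): eye of the turner, point where the rail's centre line runs when it hangs. Eye 32 mm wide (y), closed all round; opening 20 wide, gabled top 5 mm above this point, bottom 35 below; outer top 13 above. Grip the upright side bars, 32 mm across in y, 3 to 39 mm below this point; the rail then passes between the fingers. Axes as the turner. None if absent
- skimmer: skimmer, round holed steel disc 72 wide (y) mm; black handle 8 mm thick (x) with a closed eye on top. Origin: middle of the blade's lower edge, 205 mm below the point skimmer_eye; x through the eye along the rail, y across, z up. 55 to 105 g. None if absent
- skimmer_eye (a point): eye of the skimmer, point where the rail's centre line runs when it hangs. Eye 32 mm wide (y), closed all round; opening 20 wide, gabled top 5 mm above this point, bottom 35 below; outer top 13 above. Grip the upright side bars, 32 mm across in y, 3 to 39 mm below this point; the rail then passes between the fingers. Axes as the skimmer. None if absent
- spoon: serving spoon, round shallow steel bowl 60 wide (y) mm; black handle 8 mm thick (x) with a closed eye on top. Origin: middle of the blade's lower edge, 205 mm below the point spoon_eye; x through the eye along the rail, y across, z up. 55 to 105 g. None if absent
- spoon_eye (a point): eye of the spoon, point where the rail's centre line runs when it hangs. Eye 32 mm wide (y), closed all round; opening 20 wide, gabled top 5 mm above this point, bottom 35 below; outer top 13 above. Grip the upright side bars, 32 mm across in y, 3 to 39 mm below this point; the rail then passes between the fingers. Axes as the spoon. None if absent
- spatula: spatula, solid red blade 52 wide (y) mm; black handle 8 mm thick (x) with a closed eye on top. Origin: middle of the blade's lower edge, 205 mm below the point spatula_eye; x through the eye along the rail, y across, z up. 55 to 105 g. None if absent
- spatula_eye (a point): eye of the spatula, point where the rail's centre line runs when it hangs. Eye 32 mm wide (y), closed all round; opening 20 wide, gabled top 5 mm above this point, bottom 35 below; outer top 13 above. Grip the upright side bars, 32 mm across in y, 3 to 39 mm below this point; the rail then passes between the fingers. Axes as the spatula. None if absent
There are look-alikes about, which are no part of the job. Leave any green look-alike of the skimmer alone.

How it is judged:
By the outcome, as a careful person would: the job done as asked, in the order asked, and still so for the second after the job is handed in, with the robot touching nothing.
Of turner, skimmer, spoon, spatula only 3 to 4 are there at a start; the rules pass over those that are not, and their reading is None.
At some moment in a run one of pot may be knocked a few centimetres aside while the robot is not near it.
It also fails if it takes over 210 s, if anything falls off the work surface, if the arm or the gripper's body presses on something with over 40 N, if the wrist force passes 120 N, or if a joint passes its speed limit or range.

ROBOT

A 6-joint arm with a two-finger parallel gripper is mounted at the origin on a cart in front of the work surface, level with it; the furniture and walls round the work are solid. World frame = base frame: x ahead of the robot, y to its left, z up, the work surface at z = 0. Lengths are in mm, angles in rad, forces in N, time in s.
With the tool pointing down it reaches from about 350 to 875 mm from the base axis. Payload 4.2 kg.
Tool frame: the origin (TCP) lies midway between the tips of the shut fingers; the grasp point (between the pads) lies 19 mm behind it; z points along the fingers, y is the line along which they close (so a half turn about z gives the same grasp; the last joint's range is limited). The gripper opens to 85 mm and grips with 20 to 120 N. Pads are 22 mm wide; open, the fingers measure 114 mm over their backs; the gripper's body (76 mm by 85 mm) begins 54 mm behind the grasp point. The pads swing forward as they close: fully open they stand 13 mm farther back than shut.
Start: joints at [1.407, 0.385, 0.008, 0, -1.194, -0.259], TCP at [256.414, 569.957, 231.312] pointing down, gripper open.
Joint ranges: [-3.14, 3.14], [-1.21, 2.06], [-1.07, 1.41], [-3.16, 2.05], [-2.99, -0.16], [-3.1, 3.1]. Speed limits (rad/s): [2.79, 2.79, 3.14, 3.14, 3.14, 3.14].

INTERFACE

Orientations are given as a unit quaternion [x, y, z, w].
In Python, from bench import read_state, get_image, job_done gives the robot as it stands.
- The arm moves only by the tool servo_tool, never from a script. Its arguments are lists of equal length, an entry for each row: "rotation": the turn, a rotation vector about the world's x, y, z scaled (see below), a list of three; "slide": the shift along the world's x, y, z scaled (see below), a list of three; "grip": the opening, from -1 (shut) to 1 (fully open). In form: {"rotation": [[rx, ry, rz], ...], "slide": [[tx, ty, tz], ...], "grip": [grip, ...]}. A call has 1 to 8 rows; each row is the pose to reach, as a shift and turn from the pose commanded when the call began, turning the shorter way round; what a row does not reach only later rows make up. The controller multiplies each number of a shift by 0.2 m and each number of a turn by 360 degrees. A row lasts 1/8 s, in which the tool goes at most 62.5 mm and 10.7 degrees, less where a joint would pass 70% of its speed; a pose out of reach is approached as far as the arm can. A call with a number of a shift or a turn outside -1 to 1 is refused whole. A call with a gripper value outside its range is refused whole. The fingers move at their own pace and stop on an object; the grip force is fixed at half the most. Time passes only in rows, so rows that repeat a pose let the fingers close. It gives the time, the measured TCP pose, the force, the opening and the grip force at its end, in the units of the state.
- read_state(): the state, without advancing time (a new reading comes with each control period).
- get_image(name): name is "scene" or "side" or "wrist"; returns a dict with "image" (480x640x3 uint8, red, green, blue), "depth" (480x640 float32, mm along the optical axis (not along the pixel's ray), 0 where there is no reading), "camera_matrix" (3x3 intrinsics, pixels), "rvec" (rotation vector, rad) and "tvec" (3), from world to camera coordinates, as OpenCV has them; the wrist camera has in their place "hand_eye" (4x4, takes a point from camera to tool coordinates, whose origin is the TCP and whose axes are the flange's). Camera axes: x right, y down, z forward; pixel columns grow to the right and rows downward; lengths in mm; the calibration is good to about 2 mm. A picture is of the moment at which its call begins: read the wrist's pose just before it.
- job_done(): hands the job in; it is judged then, once.
The state is a dict: "clock": time; "joints": joint angles; "joint_vel": joint speeds; "joint_efforts": joint torques, N m; "position": TCP position; "ee_rot": TCP orientation; "contact_force": force on the tool from outside, world axes, zero at the start; "wrist_torque": the same for the moment, N m; "gripper_width": finger opening in mm; "grasp_force": force on a finger pad.
Only numpy, scipy, OpenCV 4.12 (cv2) and the standard library are available. Lean on these libraries where they do the work, as an engineer would, in place of code of your own. Each camera call takes 0.05 s, during which the arm holds its last target. There are 200 camera calls.

## Working session

There is one attempt and no reset: what is moved stays moved. The work goes in short steps, Python scripts to look and compute and a tool call to move; the robot and the scene stay as the last step left them, time stands still between calls to the robot, and variables do not carry over. Pictures are saved under pics/ and viewed, at most 14 in all, crops included, and the job is handed in when it is done.

Besides the shell and the picture viewer there is one more tool, called as name(argument=value, ...), one argument or row to a line, values as JSON. servo_tool: Moves the arm, as the interface text tells. Shifts and turns lie within -1 to 1; 1 stands for 0.2 m of shift or 360 degrees of turn. Its arguments: {"type":"object","properties":{"rotation":{"type":"array","items":{"type":"array","items":{"type":"number","minimum":-1,"maximum":1}}},"slide":{"type":"array","items":{"type":"array","items":{"type":"number","minimum":-1,"maximum":1}}},"grip":{"type":"array","items":{"type":"number"}}},"required":["rotation","slide","grip"]}

```bash
mkdir -p pics; ls
cat > h.py <<'E'
import numpy as np,cv2
from bench import read_state,get_image
from scipy.spatial.transform import Rotation as R
def cloud(name):
    s=read_state();d=get_image(name);Z=d["depth"];K=np.array(d["camera_matrix"])
    v,u=np.mgrid[:480,:640]
    P=np.stack([(u-K[0,2])/K[0,0]*Z,(v-K[1,2])/K[1,1]*Z,Z],-1)
    if name=="wrist":
        H=np.array(d["hand_eye"]);P=P@H[:3,:3].T+H[:3,3]
        P=P@R.from_quat(s["ee_rot"]).as_matrix().T+np.array(s["position"])
    else:
        M=cv2.Rodrigues(np.array(d["rvec"],float))[0];P=(P-np.array(d["tvec"]).ravel())@M
    P[Z==0]=np.nan
    return d["image"],P,d
def save(n,im,sc=1):
    cv2.imwrite("pics/"+n+".png",cv2.resize(im[...,::-1],None,fx=sc,fy=sc))
E
python3 - <<'E'
from h import *
s=read_state();print(s)
for n in("scene","side"):
    im,P,d=cloud(n);save(n+"0",im);np.savez("pics/"+n+"0.npz",im=im,P=P);print(n,cv2.Rodrigues(np.array(d["rvec"],float))[0].round(2).tolist(), (-cv2.Rodrigues(np.array(d["rvec"],float))[0].T@np.array(d["tvec"]).ravel()).round())
E
```

```text
pics
{'clock': 0.0, 'joints': array([ 1.40659145e+00,  3.85516723e-01,  6.59057164e-03, -5.10256998e-04,
       -1.19401560e+00, -2.58608284e-01]), 'joint_vel': array([ 0.00042588,  0.00101929, -0.00169667, -0.00011252,  0.00059313,
       -0.00216234]), 'joint_efforts': array([ 7.40584692e-04, -3.92286229e+01,  1.88398612e+01,  4.18615490e+00,
       -4.66428770e-03,  7.49506825e-06]), 'position': array([256.18584772, 569.41476277, 230.2301782 ]), 'ee_rot': array([ 9.77716386e-01, -2.09927275e-01, -1.86252159e-04,  1.08270806e-03]), 'contact_force': array([ 0.62097011, -0.24067576,  0.14695357]), 'wrist_torque': array([ 0.02543424,  0.02325743, -0.01827548]), 'grasp_force': 0.0, 'gripper_width': 85.1433179408342}
scene [[0.47, -0.88, 0.0], [-0.43, -0.23, -0.88], [0.78, 0.41, -0.48]] [-1078.  -982.  1168.]
side [[0.99, -0.12, -0.01], [-0.08, -0.61, -0.79], [0.09, 0.79, -0.61]] [  359. -1534.  1252.]
```

View pics/scene0.png

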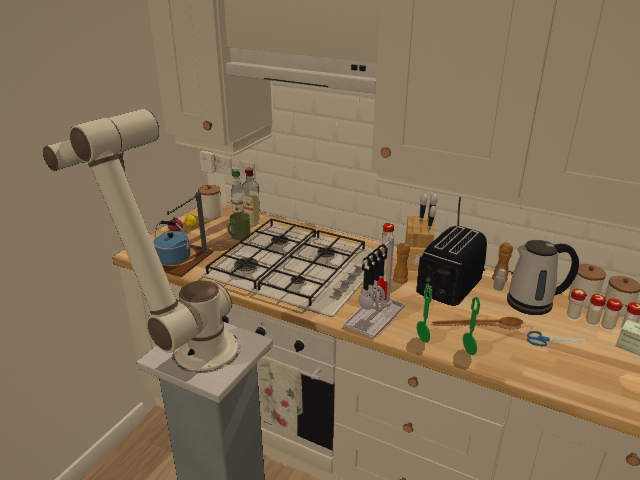

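View pics/side0.png

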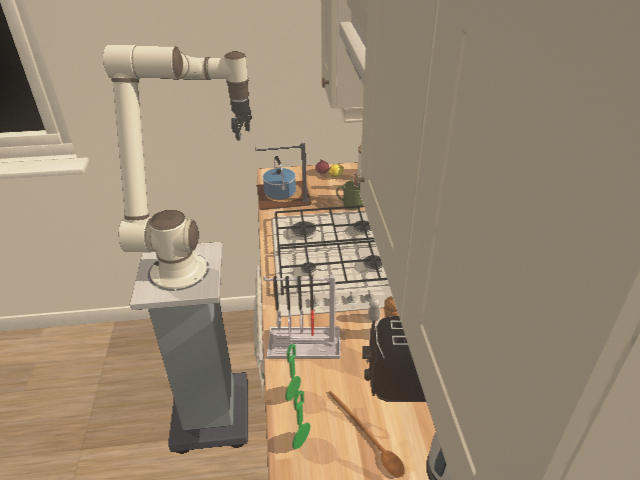

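The scene view has the pot at (170,247), hob post at (202,222) and front left burner near (245,265). In the side view the hob rail runs (257–304,148), with the drip rail and four utensils around (275–333,280). I'll measure on crops.

Run:
```python
from h import *
a=np.load("pics/side0.npz")["im"];b=np.load("pics/scene0.npz")["im"]
c=cv2.resize(a[130:250,245:405],(800,600),interpolation=cv2.INTER_CUBIC);save("c1",c)
c=cv2.resize(a[255:375,245:405],(800,600),interpolation=cv2.INTER_CUBIC);save("c2",c)
P=np.load("pics/side0.npz")["P"];
# drip region high points
m=(P[...,2]>60)&(P[...,2]<300)&(P[...,0]>300)
import sys
for y0 in range(-500,700,40):
    k=m&(P[...,1]>=y0)&(P[...,1]<y0+40)
    if k.sum()>3:
        q=P[k];print(y0,k.sum(),q.min(0).round(),q.max(0).round())
k=(P[...,2]>255)&(P[...,2]<290)&(P[...,0]>300)&(P[...,0]<800)
vv,uu=np.nonzero(k)
for v,u in list(zip(vv,uu))[::6]:print(u,v,P[v,u].round().tolist(),end=';')
```

```text
-500 12 [ 608. -500.  128.] [ 636. -491.  174.]
-460 626 [ 344. -446.   60.] [ 705. -420.  281.]
-420 796 [ 316. -420.   60.] [ 708. -380.  279.]
-380 48 [ 351. -380.   60.] [ 666. -340.  113.]
-340 81 [ 638. -340.   60.] [ 672. -312.   91.]
300 106 [657. 302.  60.] [718. 339.  99.]
340 65 [307. 341.  60.] [727. 379. 277.]
380 539 [306. 380.  60.] [730. 420. 280.]
420 254 [324. 420.  60.] [459. 460. 178.]
460 157 [322. 460.  86.] [464. 499. 178.]
500 58 [332. 501.  83.] [450. 540. 171.]
540 25 [377. 541.  63.] [767. 580. 135.]
580 35 [650. 582.  61.] [771. 616. 138.]
620 10 [589. 623.  61.] [775. 652. 129.]
660 14 [330. 693.  83.] [724. 700. 282.]
323 105 [618.0, 734.0, 288.0];325 106 [625.0, 718.0, 289.0];291 107 [474.0, 738.0, 285.0];304 107 [531.0, 720.0, 290.0];312 107 [566.0, 717.0, 289.0];319 107 [598.0, 722.0, 285.0];325 107 [627.0, 733.0, 279.0];269 108 [375.0, 731.0, 289.0];286 108 [451.0, 726.0, 287.0];297 108 [499.0, 715.0, 288.0];304 108 [531.0, 728.0, 281.0];310 108 [556.0, 708.0, 288.0];316 108 [584.0, 720.0, 282.0];322 108 [611.0, 718.0, 281.0];328 108 [638.0, 718.0, 2
[... 4312 characters left out ...]
0, -400.0, 264.0];275 280 [349.0, -409.0, 270.0];281 280 [366.0, -401.0, 261.0];287 280 [383.0, -411.0, 269.0];293 280 [399.0, -409.0, 265.0];299 280 [416.0, -414.0, 267.0];305 280 [433.0, -412.0, 263.0];311 280 [449.0, -420.0, 269.0];317 280 [466.0, -416.0, 264.0];323 280 [483.0, -415.0, 261.0];329 280 [499.0, -422.0, 265.0];273 281 [344.0, -413.0, 270.0];297 281 [410.0, -416.0, 266.0];328 281 [496.0, -429.0, 268.0];334 281 [512.0, -430.0, 267.0];287 282 [382.0, -417.0, 266.0];329 282 [499.0, -421.0, 257.0];273 283 [343.0, -409.0, 260.0];297 283 [409.0, -424.0, 266.0];331 283 [504.0, -427.0, 258.0];275 284 [348.0, -412.0, 258.0];299 284 [415.0, -420.0, 258.0];286 285 [379.0, -418.0, 256.0];
```

View pics/c1.png

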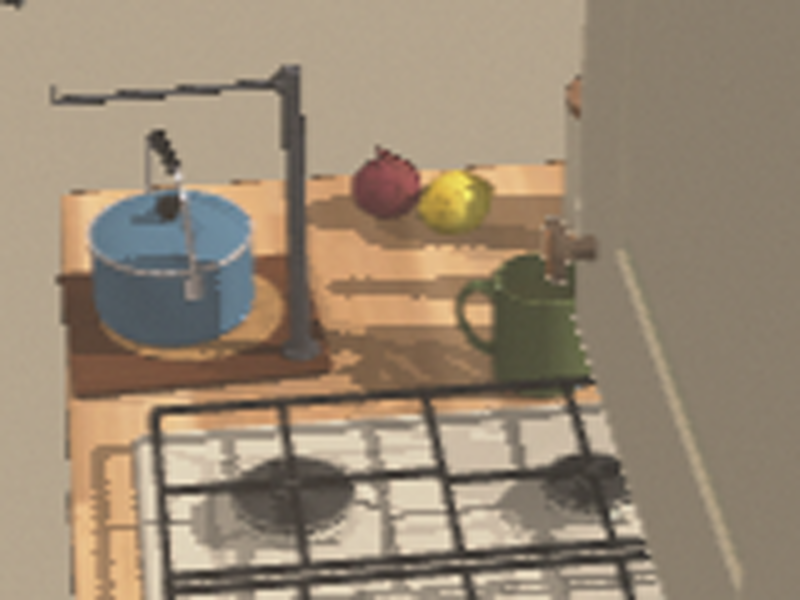

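View pics/c2.png

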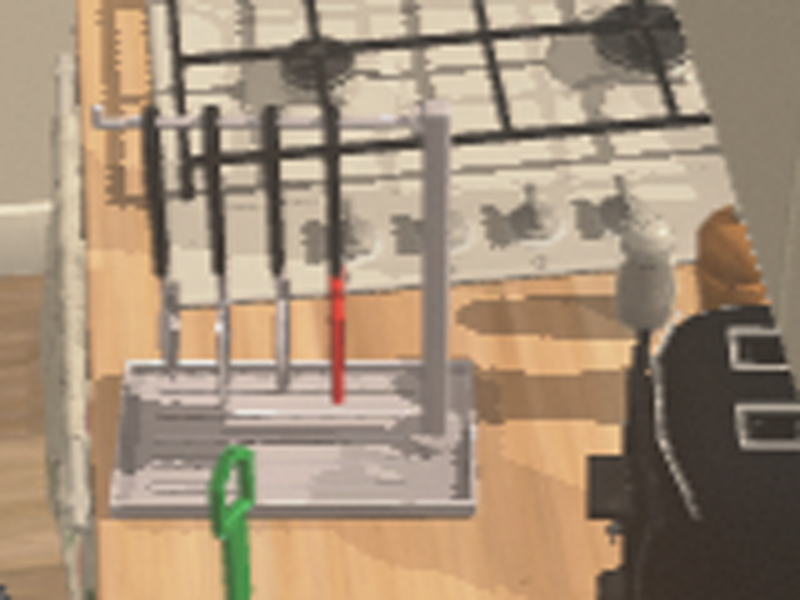

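The side crops show the pot under the hob rail with its grip near crop (163,150), and an empty hob rail. All four drip places are filled, with the red spatula nearest the post. Next: fits plus a wrist view.

```bash
cat >> h.py <<'E'
def box(P,lo,hi):
    return np.all((P>=lo)&(P<=hi),-1)
def circ(q):
    A=np.c_[2*q[:,:2],np.ones(len(q))];c=np.linalg.lstsq(A,(q[:,:2]**2).sum(1),rcond=None)[0]
    return c[:2],np.sqrt(c[2]+c[0]**2+c[1]**2)
def line(q):
    a,b=np.polyfit(q[:,0],q[:,1],1)
    for _ in range(3):
        r=q[:,1]-a*q[:,0]-b;q=q[abs(r)<2*r.std()+.1];a,b=np.polyfit(q[:,0],q[:,1],1)
    return a,b,len(q)
E
python3 - <<'E'
from h import *
im,Pw,d=cloud("wrist");save("w0",im);print(d["hand_eye"])
np.savez("pics/wrist0.npz",im=im,P=Pw)
for n in("side","scene","wrist"):
    f=np.load(f"pics/{n}0.npz");im,P=f["im"].astype(int),f["P"]
    print(n)
    for nm,lo,hi in(("drip",[325,-450,255],[490,-380,275]),("hob",[325,360,255],[480,420,275])):
        k=box(P,lo,hi)
        if k.sum()>20:
            q=P[k];a,b,c=line(q);print(nm,c,"yaw",np.degrees(np.arctan(a)).round(2),"y@400",a*400+b,"x min/max",P[box(P,[280,lo[1],258],[560,hi[1],290])][:,0].min(),q[:,2].mean())
    k=box(P,[290,340,135],[520,560,200]);q=P[k];print("handle",k.sum(),q[q[:,2]>160].mean(0) if k.sum() else 0)
    blue=box(P,[290,340,60],[520,580,130])&(im[...,2]>im[...,0]+25)
    q=P[blue];print("blue",len(q),q.mean(0) if len(q) else 0, circ(q[q[:,2]>110]) if len(q) else 0)
    k=box(P,[505-25,-450,40],[560,-380,250]);q=P[k];print("drip post",len(q),q.min(0),q.max(0)) if len(q) else 0
    k=box(P,[475,370,20],[540,420,250]);q=P[k];print("hob post",len(q),q.min(0),q.max(0)) if len(q) else 0
E
```

```text
[[-8.03122653e-04 -9.49762712e-01 -3.12969880e-01  8.05998143e+01]
 [ 9.99998934e-01 -1.14436150e-03  9.06637020e-04  2.56039664e-01]
 [-1.21924072e-03 -3.12968819e-01  9.49762619e-01 -1.42036360e+02]
 [ 0.00000000e+00  0.00000000e+00  0.00000000e+00  1.00000000e+00]]
side
drip 221 yaw -5.52 y@400 -408.27793155019134 x min/max 315.77184271228873 266.1857837718926
hob 63 yaw 2.3 y@400 387.0411475215653 x min/max 305.9395486622448 265.7251497072069
handle 105 [445.48882367 425.01803634 176.13028364]
blue 306 [399.23998986 457.50224728  96.43705338] (array([199.60889018, 221.05169984]), np.float64(297.8385687635907))
drip post 304 [ 498.58623375 -430.55957228   40.9537696 ] [ 514.90907113 -417.06243272  247.51789214]
hob post 201 [487.23290821 373.08229451  21.11657317] [504.87673981 407.18158952 248.60149931]
scene
drip 153 yaw -5.21 y@400 -408.5305841674648 x min/max 312.9793293352311 266.6114558017878
hob 50 yaw 3.06 y@400 386.67272398709036 x min/max 299.6432593184298 267.60486883300933
handle 158 [431.56211559 437.43107772 174.2771433 ]
blue 447 [368.84265846 459.31724708  94.26369499] (array([-417.17164146,  705.36957102]), np.float64(819.4979469886517))
drip post 255 [ 490.36412701 -429.44141638   41.14278248] [ 523.03562141 -408.48019325  249.93061173]
hob post 247 [477.58192508 375.43721898  20.35599207] [511.28781861 405.20607062 249.57668147]
wrist
handle 3 [nan nan nan]
blue 9544 [350.9535537  492.54358532  97.02339246] (array([0., 0.]), np.float64(0.0))<stdin>:11: RuntimeWarning: Mean of empty slice.
  ret = um.true_divide(
```

View pics/w0.png

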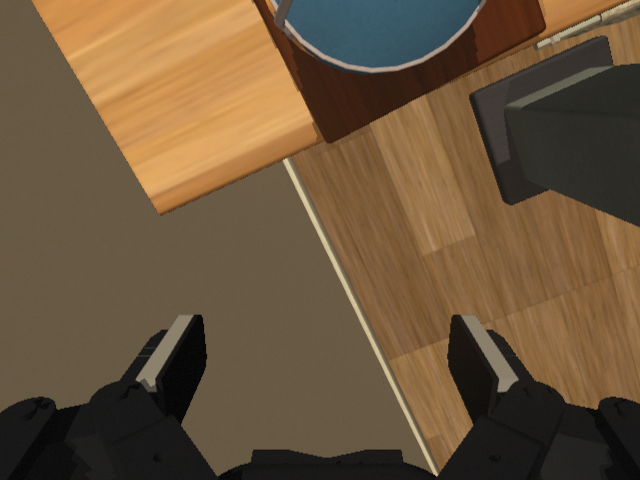

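The wrist view shows the pot rim at the top (380,60), so I need to move over the pot for a close look.

servo_tool(
  rotation=[
    [0,0,0],
    [0,0,0],
    [0,0,0],
    [0,0,0],
    [0,0,0],
    [0,0,0],
    [0,0,0],
    [0,0,0],
  ],
  slide=[
    [0,0,0.15],
    [0.1,-0.1,0.35],
    [0.25,-0.2,0.4],
    [0.4,-0.3,0.4],
    [0.5,-0.4,0.4],
    [0.6,-0.5,0.4],
    [0.7,-0.55,0.4],
    [0.7,-0.55,0.4],
  ],
  grip=[1,1,1,1,1,1,1,1],
)

```text
clock: 1.15
position: [397.3, 459.1, 310.8]
ee_rot: [0.978, -0.211, -0.0, 0.0]
contact_force: [-0.3, 0.6, -0.2]
gripper_width: 85.6
grasp_force: 0.0
```

Run:
```python
from h import *
im,P,d=cloud("wrist");save("w1",im);np.savez("pics/wrist1.npz",im=im,P=P)
print(read_state()["position"])
im=im.astype(int)
k=box(P,[290,340,155],[520,560,195]);q=P[k];print("handle",k.sum(),q.mean(0),q.min(0),q.max(0))
w,V=np.linalg.eigh(np.cov(q[:,:2].T));print(V[:,1],w)
for z in range(140,196,5):
    kk=box(P,[290,340,z],[520,560,z+5]);print(z,kk.sum(),P[kk].mean(0).round(1) if kk.any() else '')
k=box(P,[290,340,250],[520,420,285]);print("rail",line(P[k]) if k.sum()>20 else 0,k.sum())
f=np.load("pics/side0.npz")["P"];print(f[225:234:2,298:311:3].round().tolist())
```

```text
[396.65778765 459.56857298 310.85198314]
handle 2310 [404.74623777 464.59699659 171.60400483] [381.45280222 391.38789528 155.01320037] [503.49977839 523.82372067 194.88608388]
[-0.691462    0.72241284] [ 195.35136476 1544.47585722]
140 55 [439.7 422.1 142.6]
145 106 [422.2 440.8 147.8]
150 124 [413.6 448.7 152.6]
155 120 [415.9 448.4 157.5]
160 133 [417.5 448.9 162.6]
165 308 [405.7 463.6 168.1]
170 1550 [396.7 471.5 173. ]
175 114 [417.9 455.5 175.7]
180 29 [492.8 401.9 182.4]
185 28 [494.2 402.5 187.6]
190 28 [494.  402.2 192.6]
195 35 [494.4 402.6 197.3]
rail (np.float64(0.05714601362045672), np.float64(368.2303031554447), 6792) 7661
[[[452.0, 188.0, 27.0], [463.0, 173.0, 37.0], [476.0, 187.0, 26.0], [486.0, 165.0, 40.0], [498.0, 157.0, 45.0]], [[451.0, 163.0, 35.0], [463.0, 168.0, 31.0], [474.0, 155.0, 39.0], [487.0, 171.0, 26.0], [499.0, 173.0, 24.0]], [[450.0, 163.0, 26.0], [462.0, 159.0, 27.0], [472.0, 142.0, 39.0], [486.0, 160.0, 25.0], [497.0, 151.0, 30.0]], [[449.0, 149.0, 26.0], [460.0, 141.0, 31.0], [471.0, 129.0, 39.0], [484.0, 146.0, 25.0], [495.0, 137.0, 30.0]], [[448.0, 137.0, 25.0], [460.0, 135.0, 26.0], [471.0, 124.0, 33.0], [483.0, 133.0, 25.0], [494.0, 124.0, 30.0]]]
```

View pics/w1.png

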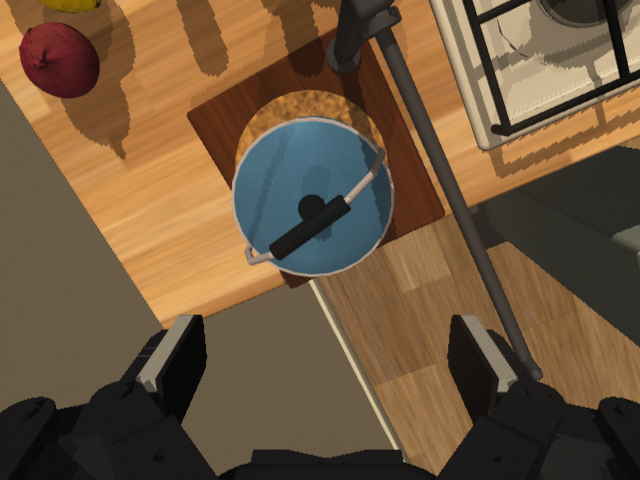

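Wrist view: black grip from (272,250) to (350,205), knob at (312,208), hob rail from (375,20) to its tip at (538,375), and the burner at (590,0).

Run:
```python
from h import *
f=np.load("pics/wrist1.npz");im,P=f["im"].astype(int),f["P"]
v,u=np.mgrid[:480,:640]
k=(im.sum(-1)<130)&box(P,[340,400,160],[450,520,185])
q=P[k];print(k.sum(),q.mean(0),q.max(0)[2])
w,V=np.linalg.eigh(np.cov(q[:,:2].T));t=(q[:,:2]-q[:,:2].mean(0))@V[:,1];print(V[:,1],t.min(),t.max(),"mid",q[:,:2].mean(0)+V[:,1]*(t.min()+t.max())/2)
# pot rim
k=box(P,[290,360,70],[500,580,110])&(im[...,2]>im[...,0]+25);q=P[k];print("lid",q.mean(0),np.percentile(q,[1,99],axis=0))
cs=cv2.minEnclosingCircle(q[:,:2].astype(np.float32));print(cs)
k=box(P,[290,370,255],[480,410,285]);q=P[k];print("rail z",q[:,2].mean(),"xmin",np.percentile(q[:,0],[0,1]), line(q))
t=q[q[:,0]<330];
for x in range(296,330,3):
    s=t[(t[:,0]>=x)&(t[:,0]<x+3)]
    if len(s):print(x,len(s),s[:,1].mean().round(1),s[:,2].min().round(),s[:,2].max().round())
k=box(P,[470,380,200],[530,420,300]);q=P[k];print("post",q.min(0),q.max(0),np.median(q,0))
```

```text
1652 [395.6254526  472.49095539 172.85692449] 176.28496321873968
[-0.2120783   0.97725268] -30.562210086022453 32.8352773992396 mid [395.38441848 473.60163595]
lid [402.28760093 473.59786089  98.51183283] [[331.40367282 417.81282512  91.36866832]
 [459.20035989 536.88433086 103.98997485]]
((394.3224182128906, 473.4321594238281), 68.44255065917969)
rail z 267.5540566453656 xmin [304.76520938 308.95303242] (np.float64(0.05484721588794487), np.float64(369.08770227890074), 5853)
302 1 386.6 276.0 276.0
305 30 385.4 276.0 278.0
308 188 385.5 266.0 279.0
311 102 386.0 265.0 278.0
314 67 386.5 264.0 269.0
317 66 386.6 265.0 269.0
320 74 386.8 265.0 269.0
323 77 387.1 263.0 269.0
326 67 387.1 264.0 269.0
329 24 387.8 265.0 269.0
post [470.00428506 386.20316243 200.15296099] [504.10200892 404.38803888 278.334166  ] [488.38156201 398.03068499 269.12323175]
```

servo_tool(
  rotation=[
    [0,0,0.025],
    [0,0,0.053],
    [0,0,0.081],
    [0,0,0.109],
    [0,0,0.137],
    [0,0,0.165],
    [0,0,0.19],
    [0,0,0.2],
  ],
  slide=[
    [0,0.01,0],
    [0,0.02,0],
    [0,0.03,0],
    [0,0.05,0],
    [0,0.065,0],
    [-0.005,0.068,0],
    [-0.005,0.068,0],
    [-0.005,0.068,0],
  ],
  grip=[1,1,1,1,1,1,1,1],
)

```text
clock: 2.2
position: [394.4, 474.2, 311.0]
ee_rot: [0.914, 0.407, -0.0, 0.0]
contact_force: [-0.3, -0.3, 0.9]
gripper_width: 85.6
grasp_force: 0.0
```

servo_tool(
  rotation=[
    [0,0,0.025],
    [0,0,0.053],
    [0,0,0.081],
    [0,0,0.109],
    [0,0,0.137],
    [0,0,0.151],
    [0,0,0.151],
    [0,0,0.151],
  ],
  slide=[
    [0,0,-0.03],
    [0,0,-0.08],
    [0,0,-0.15],
    [0,0,-0.2],
    [0,0,-0.25],
    [0,0,-0.3],
    [0,0,-0.35],
    [0,0,-0.35],
  ],
  grip=[1,1,1,1,1,1,1,1],
)

```text
clock: 3.2
position: [394.7, 473.5, 240.2]
ee_rot: [0.629, 0.778, -0.001, 0.0]
contact_force: [0.4, -0.5, -0.4]
gripper_width: 85.2
grasp_force: 0.0
```

Run:
```python
from h import *
s=read_state();im,P,d=cloud("wrist");im=im.astype(int)
print(s["position"],s["ee_rot"],s["joints"].round(3))
k=(im.sum(-1)<130)&box(P,[340,400,160],[450,520,185])
q=P[k];print(k.sum(),q.mean(0),q.max(0)[2])
w,V=np.linalg.eigh(np.cov(q[:,:2].T));t=(q[:,:2]-q[:,:2].mean(0))@V[:,1];print(V[:,1],t.min(),t.max(),"mid",q[:,:2].mean(0)+V[:,1]*(t.min()+t.max())/2)
print(R.from_quat(s["ee_rot"]).as_matrix().round(3))
```

```text
[394.67749728 473.46218926 240.21811157] [ 6.28631823e-01  7.77702252e-01 -1.10360175e-03  1.41850303e-04] [ 1.138e+00  3.650e-01  1.000e-03 -0.000e+00 -1.209e+00  2.215e+00]
2385 [393.12867447 474.77461588 172.89075345] 176.45287297540267
[-0.22774516  0.97372077] -32.61786403100279 30.62971554733796 mid [393.35507007 473.80666514]
[[-0.21   0.978 -0.001]
 [ 0.978  0.21  -0.002]
 [-0.002 -0.002 -1.   ]]
```

servo_tool(
  rotation=[
    [0,0,0],
    [0,0,0],
    [0,0,0],
    [0,0,0],
    [0,0,0],
    [0,0,0],
    [0,0,0],
    [0,0,0],
  ],
  slide=[
    [0,0,-0.1],
    [0,0,-0.22],
    [0,0,-0.34],
    [0,0,-0.42],
    [0,0,-0.46],
    [0,0,-0.46],
    [0,0,-0.46],
    [0,0,-0.46],
  ],
  grip=[1,1,1,1,1,1,-1,-1],
)

```text
clock: 4.25
position: [395.6, 473.9, 150.2]
ee_rot: [0.628, 0.778, 0.001, -0.0]
contact_force: [-0.9, 0.7, 0.2]
gripper_width: 51.6
grasp_force: 0.0
```

servo_tool(
  rotation=[
    [0,0,0],
    [0,0,0],
    [0,0,0],
    [0,0,0],
    [0,0,0],
    [0,0,0],
    [0,0,0],
    [0,0,0],
  ],
  slide=[
    [0,0,0],
    [0,0,0],
    [0,0,0],
    [0,0,0],
    [0,0,0.02],
    [0,0,0.05],
    [0,0,0.1],
    [0,0,0.1],
  ],
  grip=[-1,-1,-1,-1,-1,-1,-1,-1],
)

```text
clock: 5.25
position: [395.9, 474.2, 170.5]
ee_rot: [0.628, 0.778, 0.001, -0.0]
contact_force: [0.9, -0.1, -3.9]
gripper_width: 12.1
grasp_force: 58.5
```

Run:
```python
from h import *
for n in("side","scene","wrist"):
    f=np.load(f"pics/{n}{1 if n=='wrist' else 0}.npz");im,P=f["im"].astype(int),f["P"]
    k=box(P,[410,90,8],[550,230,50])&(im.max(-1)<85)
    v,u=np.nonzero(k);print(n,k.sum(),P[k].mean(0) if k.any() else 0)
    # bars: z 34..46
    kk=box(P,[300,30,33],[700,340,48])&(im.max(-1)<70)
    # plane-intersect dark pixels at z via rays: rasterise topdown
    g=np.zeros((100,100),int);q=P[k]
    core=k.astype(np.uint8);core=cv2.morphologyEx(core,cv2.MORPH_OPEN,np.ones((5,5),np.uint8))
    nl,lab,st,ce=cv2.connectedComponentsWithStats(core)
    for i in range(1,nl):
        if st[i,4]>40:
            q=P[lab==i];print(" blob",st[i],ce[i].round(1),np.nanmedian(q,0).round(1),np.percentile(q,[2,98],axis=0).round().tolist())
f=np.load("pics/scene0.npz");save("c3",cv2.resize(f["im"][215:305,180:300],(800,600),interpolation=cv2.INTER_CUBIC))
```

```text
side 154 [473.18849337 160.48569261  33.18735843]
scene 274 [466.45008977 160.54813596  31.15817736]
 blob [236 258  21  11 203] [245.9 263. ] [466.9 162.1  29.3] [[420.0, 117.0, 21.0], [511.0, 206.0, 42.0]]
wrist 1934 [437.56102054 182.85151067  29.0004661 ]
 blob [ 540    0   89   35 1738] [588.   11.2] [437.6 179.6  27.1] [[413.0, 150.0, 25.0], [460.0, 214.0, 40.0]]
```

View pics/c3.png

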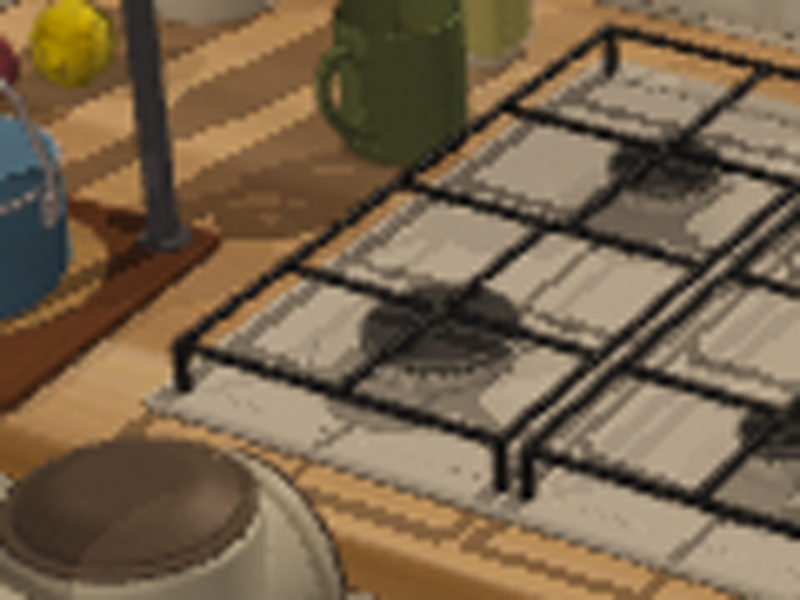

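The crop shows the burner's support bars crossing at about (437,318), i.e. full image (245.5,262.7). In the side view they cross near (303,227).

Run:
```python
from h import *
def ray(n,u,v,z):
    d=get_image(n);K=np.array(d["camera_matrix"]);M=cv2.Rodrigues(np.array(d["rvec"],float))[0];t=np.array(d["tvec"]).ravel()
    c=-M.T@t;r=M.T@np.linalg.inv(K)@[u,v,1];return c+r*(z-c[2])/r[2]
print(ray("scene",245.5,262.7,38),ray("side",303,227,38),ray("side",303.8,228.5,30),ray("scene",245.9,263.5,30))
# bars in wrist1: dark z 34-44
f=np.load("pics/wrist1.npz");im,P=f["im"].astype(int),f["P"]
k=box(P,[300,60,33],[600,360,46])&(im.max(-1)<70)
g=np.zeros((300,300),np.uint8)
q=P[k];g[(q[:,1]-60).astype(int).clip(0,299),(q[:,0]-300).astype(int).clip(0,299)]=255
f=np.load("pics/scene0.npz");im,P=f["im"].astype(int),f["P"];k=box(P,[300,0,33],[700,360,50])&(im.max(-1)<60);q=P[k]
h=np.histogram(q[:,0],bins=range(300,700,8));print([(int(b),int(c)) for c,b in zip(*h) if c>12])
h=np.histogram(q[:,1],bins=range(0,360,8));print([(int(b),int(c)) for c,b in zip(*h) if c>12])
print(q[:,1].max(),q[:,0].min())
```

```text
[459.0613594 158.2750242  38.       ] [469.86653389 156.72087606  38.        ] [472.83566281 157.43181286  30.        ] [465.57081779 161.44212149  30.        ]
[(356, 33), (364, 58), (452, 13), (460, 36), (468, 55), (580, 40), (588, 29), (660, 17), (676, 23), (684, 14)]
[(24, 19), (32, 44), (48, 44), (104, 14), (120, 14), (144, 19), (152, 31), (160, 42), (168, 20), (272, 61), (336, 14)]
358.1801037037029 353.0344645621048
```

servo_tool(
  rotation=[
    [0,0,0],
    [0,0,0],
    [0,0,0],
    [0,0,0],
    [0,0,0],
    [0,0,0],
    [0,0,0],
    [0,0,0],
  ],
  slide=[
    [0,0.02,0.06],
    [-0.05,0.04,0.13],
    [-0.15,0.04,0.2],
    [-0.28,0.04,0.24],
    [-0.42,0.03,0.24],
    [-0.57,0.02,0.24],
    [-0.7,0,0.24],
    [-0.8,-0.06,0.24],
  ],
  grip=[-1,-1,-1,-1,-1,-1,-1,-1],
)

```text
clock: 6.45
position: [233.2, 461.6, 218.6]
ee_rot: [0.628, 0.778, 0.001, -0.001]
contact_force: [-1.1, 0.1, -4.0]
gripper_width: 11.9
grasp_force: 58.6
```

servo_tool(
  rotation=[
    [0,0,0],
    [0,0,0],
    [0,0,0],
    [0,0,0],
    [0,0,0],
    [0,0,0],
    [0,0,0],
    [0,0,0],
  ],
  slide=[
    [-0.05,-0.12,0],
    [-0.07,-0.25,0],
    [-0.07,-0.39,0],
    [-0.06,-0.53,0],
    [0,-0.67,0],
    [0.06,-0.79,0],
    [0.12,-0.88,0],
    [0.14,-0.9,0],
  ],
  grip=[-1,-1,-1,-1,-1,-1,-1,-1],
)

```text
clock: 7.45
position: [262.9, 280.5, 218.2]
ee_rot: [0.629, 0.778, 0.001, -0.0]
contact_force: [-0.5, 0.6, -3.9]
gripper_width: 12.3
grasp_force: 58.6
```

Run:
```python
from h import *
s=read_state();print(s["position"],s["joints"].round(2),s["contact_force"].round(1))
im,P,d=cloud("scene");save("s1",im[150:390,60:380],2)
```

```text
[262.92389882 280.52270556 218.22620948] [ 1.25 -0.03 -0.55 -0.   -1.05  2.11] [-0.5  0.6 -3.9]
```

View pics/s1.png

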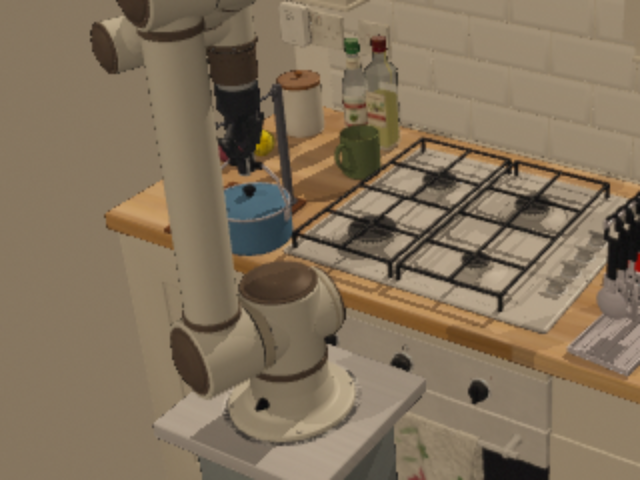

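The pot hangs upright in the gripper, clear of the rail. Next it goes over the burner.

servo_tool(
  rotation=[
    [0,0,0],
    [0,0,0],
    [0,0,0],
    [0,0,0],
    [0,0,0],
    [0,0,0],
    [0,0,0],
    [0,0,0],
  ],
  slide=[
    [0.06,-0.06,0],
    [0.18,-0.15,0],
    [0.34,-0.25,0],
    [0.5,-0.35,0],
    [0.66,-0.45,0],
    [0.82,-0.55,0],
    [0.94,-0.6,0],
    [1,-0.62,0],
  ],
  grip=[-1,-1,-1,-1,-1,-1,-1,-1],
)

```text
clock: 8.5
position: [464.3, 157.9, 217.3]
ee_rot: [0.629, 0.778, 0.0, 0.0]
contact_force: [0.1, 0.9, -3.8]
gripper_width: 12.6
grasp_force: 58.7
```

servo_tool(
  rotation=[
    [0,0,0],
    [0,0,0],
    [0,0,0],
    [0,0,0],
  ],
  slide=[
    [0.02,0,0],
    [0.02,0,-0.05],
    [0.02,0,-0.1],
    [0.02,0,-0.1],
  ],
  grip=[-1,-1,-1,-1],
)

```text
clock: 9.0
position: [466.1, 157.3, 196.0]
ee_rot: [0.628, 0.778, -0.002, -0.001]
contact_force: [-0.1, 0.2, -4.2]
gripper_width: 12.4
grasp_force: 58.7
```

Run:
```python
from h import *
s=read_state();print(s["position"],s["joints"].round(2),s["contact_force"].round(1))
im,P,d=cloud("wrist");save("w2",im);np.savez("pics/w2.npz",im=im,P=P)
im,P,d=cloud("scene");np.savez("pics/s2.npz",im=im,P=P)
im=im.astype(int);k=box(P,[370,60,50],[570,260,150])&(im[...,2]>im[...,0]+25);q=P[k];print(len(q),np.percentile(q,[2,98],axis=0))
im,P,d=cloud("side");im=im.astype(int);k=box(P,[370,60,50],[570,260,150])&(im[...,2]>im[...,0]+25);q=P[k];print(len(q),np.percentile(q,[2,98],axis=0))
```

```text
[466.08024936 157.27452324 195.97316051] [ 0.66  0.19 -0.36 -0.   -1.02  2.7 ] [-0.1  0.2 -4.2]
618 [[391.95970768  90.74638674  71.25802758]
 [510.55233625 206.23194141 149.76447663]]
493 [[408.37443344  86.21393011  70.73951151]
 [529.69926816 205.5996787  149.6542589 ]]
```

View pics/w2.png

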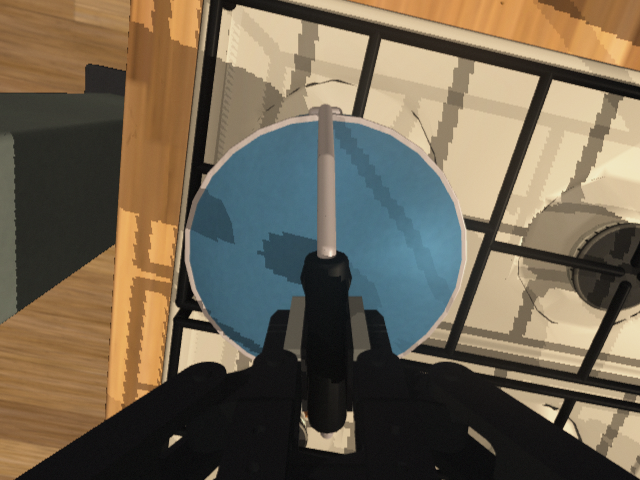

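Wrist view: the bar running toward the burner shows at (372,60), and the cross bar at (203,172) and (482,228). I'll intersect those.

Run:
```python
from h import *
f=np.load("pics/w2.npz");im,P=f["im"].astype(int),f["P"]
k=(im.max(-1)<60)&box(P,[300,0,30],[800,400,50])
def seg(u0,u1,v0,v1):
    m=np.zeros_like(k);m[v0:v1,u0:u1]=1;q=P[m&k];return q
A=seg(350,385,40,110)
B1=seg(190,212,160,180);B2=seg(470,495,215,240)
for n,q in(("A",A),("B1",B1),("B2",B2)):print(n,len(q),q.mean(0).round(1),q[:,2].std().round(1))
s=seg(355,385,40,60);t=seg(350,375,95,112);print(s.mean(0),t.mean(0))
F=seg(195,225,20,150);print("front",F.mean(0).round(1),np.polyfit(F[:,1],F[:,0],1))
D=seg(455,560,70,200);print("D",D.mean(0),np.polyfit(D[:,1],D[:,0],1)) 
L=seg(230,540,0,75);print("left",L.mean(0),np.polyfit(L[:,0],L[:,1],1))
h,b=np.histogram(P[k][:,0],bins=range(300,800,6));print([(int(x),int(c)) for c,x in zip(h,b) if c>100])
```

```text
A 690 [471.7 253.2  38.4] 0.9
B1 300 [370.4 166.6  38.3] 1.2
B2 339 [582.5 167.8  38.2] 1.2
[471.80621686 268.31658307  38.39195838] [471.55217531 234.12125111  38.32824611]
front [368.9 224.1  38.2] [1.23819444e-03 3.68590953e+02]
D [588.10071757 243.9840945   38.15474683] [-6.40734972e-03  5.89664009e+02]
left [481.43933053 278.29114728  38.27389718] [7.43751305e-03 2.74710436e+02]
[(360, 474), (366, 2809), (372, 287), (378, 176), (384, 135), (390, 137), (396, 124), (402, 121), (408, 122), (414, 121), (420, 122), (426, 123), (432, 121), (438, 119), (444, 119), (450, 117), (456, 116), (462, 119), (468, 745), (474, 270), (480, 112), (486, 117), (492, 112), (498, 113), (504, 110), (510, 113), (516, 113), (522, 112), (528, 110), (534, 115), (540, 108), (546, 111), (552, 154), (558, 207), (564, 262), (570, 317), (576, 266), (582, 1548), (588, 1639), (594, 241), (600, 244), (606, 241), (612, 237), (618, 256), (624, 281), (630, 293), (636, 312), (642, 295), (648, 275), (654, 202), (660, 196), (666, 192), (672, 197), (678, 185), (684, 201), (690, 190), (696, 173), (702, 1634), (708, 209), (714, 118), (720, 116), (726, 117), (732, 115), (738, 110), (744, 120), (750, 121)]
```

servo_tool(
  rotation=[
    [0,0,0],
    [0,0,0],
    [0,0,0],
    [0,0,0],
    [0,0,0],
    [0,0,0],
    [0,0,0],
  ],
  slide=[
    [0.018,0.035,0],
    [0.018,0.035,-0.03],
    [0.018,0.035,-0.06],
    [0.018,0.035,-0.08],
    [0.018,0.035,-0.095],
    [0.018,0.035,-0.1],
    [0.018,0.035,-0.103],
  ],
  grip=[-1,-1,-1,-1,-1,-1,-1],
)

```text
clock: 10.02
position: [471.1, 164.6, 176.8]
ee_rot: [0.628, 0.778, 0.0, 0.0]
contact_force: [0.2, -1.1, -4.2]
gripper_width: 12.2
grasp_force: 58.6
```

servo_tool(
  rotation=[
    [0,0,0],
    [0,0,0],
    [0,0,0],
  ],
  slide=[
    [0,0,-0.005],
    [0,0,-0.008],
    [0,0,-0.008],
  ],
  grip=[-1,-1,-1],
)

```text
clock: 10.4
position: [471.2, 164.7, 175.9]
ee_rot: [0.628, 0.778, 0.0, 0.0]
contact_force: [-2.2, -0.6, 2.2]
gripper_width: 11.7
grasp_force: 59.3
```

Contact. Release and rise.

servo_tool(
  rotation=[
    [0,0,0],
    [0,0,0],
    [0,0,0],
    [0,0,0],
    [0,0,0],
    [0,0,0],
    [0,0,0],
    [0,0,0],
  ],
  slide=[
    [0,0,0.003],
    [0,0,0.003],
    [0,0,0.003],
    [0,0,0.003],
    [0,0,0.02],
    [0,0,0.15],
    [0,0,0.4],
    [0,0,0.65],
  ],
  grip=[0.2,1,1,1,1,1,1,1],
)

```text
clock: 11.4
position: [470.9, 164.4, 306.7]
ee_rot: [0.628, 0.778, -0.0, 0.0]
contact_force: [1.1, -0.4, 0.5]
gripper_width: 85.3
grasp_force: 0.0
```

Run:
```python
from h import *
s=read_state();print(s["position"],s["joints"].round(2),s["contact_force"].round(1))
im,P,d=cloud("wrist");im=im.astype(int)
k=box(P,[350,40,90],[600,280,140])&(im[...,2]>im[...,0]+25);q=P[k];print(cv2.minEnclosingCircle(q[:,:2].astype(np.float32)),np.percentile(q[:,2],[2,50,98]))
k=(im.max(-1)<70)&box(P,[400,100,175],[540,240,210]);q=P[k];print(len(q),q.mean(0),np.percentile(q,[1,99],axis=0))
# drip points from scene and side, refined
for n in("side","scene"):
    f=np.load(f"pics/{n}0.npz");im,P=f["im"].astype(int),f["P"]
    k=box(P,[300,-470,70],[560,-360,250]);q=P[k]
    h=np.histogram(q[:,0],bins=range(300,540,6));print([(int(b),int(c)) for c,b in zip(*h)])
```

```text
[470.86685078 164.39613331 306.70159182] [ 0.66  0.12 -0.16  0.   -1.29  2.69] [ 1.1 -0.4  0.5]
((470.5296936035156, 164.29638671875), 68.77570343017578) [118.32448541 125.98333692 130.27797641]
2184 [469.76121714 166.7077098  199.40174354] [[458.54598267 134.77753695 193.78015308]
 [481.13518537 195.68005029 202.14591299]]
[(300, 0), (306, 0), (312, 0), (318, 0), (324, 0), (330, 0), (336, 2), (342, 71), (348, 70), (354, 7), (360, 0), (366, 0), (372, 30), (378, 83), (384, 26), (390, 0), (396, 0), (402, 0), (408, 57), (414, 72), (420, 11), (426, 0), (432, 0), (438, 8), (444, 90), (450, 39), (456, 0), (462, 0), (468, 0), (474, 0), (480, 0), (486, 0), (492, 0), (498, 88), (504, 90), (510, 85), (516, 0), (522, 0), (528, 0)]
[(300, 0), (306, 0), (312, 0), (318, 0), (324, 0), (330, 1), (336, 64), (342, 166), (348, 101), (354, 10), (360, 0), (366, 12), (372, 92), (378, 112), (384, 31), (390, 2), (396, 1), (402, 18), (408, 121), (414, 101), (420, 12), (426, 1), (432, 7), (438, 67), (444, 110), (450, 33), (456, 3), (462, 0), (468, 0), (474, 0), (480, 0), (486, 3), (492, 46), (498, 107), (504, 57), (510, 15), (516, 2), (522, 1), (528, 0)]
```

The pot stands on the burner, centred at (470.5,164.3). Next is the drip stand.

servo_tool(
  rotation=[
    [0,0,-0.02],
    [0,0,-0.04],
    [0,0,-0.06],
    [0,0,-0.08],
    [0,0,-0.1],
    [0,0,-0.12],
    [0,0,-0.14],
    [0,0,-0.15],
  ],
  slide=[
    [0,-0.05,0.05],
    [0,-0.15,0.1],
    [0,-0.3,0.15],
    [0,-0.45,0.2],
    [0,-0.6,0.2],
    [0,-0.75,0.2],
    [0,-0.9,0.2],
    [0,-1,0.2],
  ],
  grip=[1,1,1,1,1,1,1,1],
)

```text
clock: 12.45
position: [470.8, -36.6, 345.2]
ee_rot: [0.914, 0.406, 0.0, 0.0]
contact_force: [-0.2, 0.2, -0.2]
gripper_width: 85.5
grasp_force: 0.0
```

servo_tool(
  rotation=[
    [0,0,-0.02],
    [0,0,-0.04],
    [0,0,-0.06],
    [0,0,-0.08],
    [0,0,-0.1],
    [0,0,-0.12],
    [0,0,-0.14],
    [0,0,-0.149],
  ],
  slide=[
    [-0.02,-0.1,0],
    [-0.05,-0.25,0],
    [-0.1,-0.4,0],
    [-0.15,-0.55,0],
    [-0.2,-0.7,0],
    [-0.25,-0.85,0],
    [-0.25,-1,0],
    [-0.25,-1,0],
  ],
  grip=[1,1,1,1,1,1,1,1],
)

```text
clock: 13.45
position: [420.7, -237.0, 344.8]
ee_rot: [0.999, -0.051, -0.0, 0.0]
contact_force: [0.1, -0.1, -0.2]
gripper_width: 85.1
grasp_force: 0.0
```

servo_tool(
  rotation=[
    [0,0,0],
    [0,0,0],
    [0,0,0],
    [0,0,0],
    [0,0,0],
    [0,0,0],
    [0,0,0],
  ],
  slide=[
    [0,-0.1,0],
    [-0.07,-0.25,0],
    [-0.15,-0.4,0],
    [-0.2,-0.55,0],
    [-0.25,-0.7,0],
    [-0.25,-0.85,0],
    [-0.25,-0.85,0],
  ],
  grip=[1,1,1,1,1,1,1],
)

```text
clock: 14.32
position: [370.7, -406.8, 344.3]
ee_rot: [0.999, -0.049, -0.001, -0.0]
contact_force: [-0.4, -0.1, -0.0]
gripper_width: 85.4
grasp_force: 0.0
```

Run:
```python
from h import *
s=read_state();print(s["position"],s["joints"].round(2),R.from_quat(s["ee_rot"]).as_matrix()[:,0].round(3))
im,P,d=cloud("wrist");save("w3",im);np.savez("pics/w3.npz",im=im,P=P)
k=box(P,[325,-450,258],[480,-380,274]);q=P[k];print(line(q),q[:,2].mean())
k=box(P,[280,-440,250],[560,-370,290]);q=P[k]
h=np.histogram(q[:,0],bins=range(300,540,3));
print([(int(b),int(c),q[(q[:,0]>=b)&(q[:,0]<b+3)][:,2].max().round(),q[(q[:,0]>=b)&(q[:,0]<b+3)][:,1].mean().round(1)) for c,b in zip(*h) if c])
f=np.load("pics/scene0.npz")["P"];k=box(f,[150,-500,350],[700,500,1200]);print("overhead",k.sum(),np.percentile(f[k],[1,5],axis=0) if k.any() else 0)
```

```text
[ 370.69863988 -406.77279328  344.25578297] [-0.54  0.2   0.03 -0.   -1.4   2.01] [ 0.995 -0.099 -0.001]
(np.float64(-0.11607122807599451), np.float64(-358.2492529902938), 5448) 267.7573752941445
[(315, 11, np.float64(278.0), np.float64(-395.4)), (318, 77, np.float64(279.0), np.float64(-395.4)), (321, 141, np.float64(278.0), np.float64(-395.2)), (324, 55, np.float64(269.0), np.float64(-395.5)), (327, 52, np.float64(270.0), np.float64(-396.0)), (330, 55, np.float64(269.0), np.float64(-396.1)), (333, 57, np.float64(269.0), np.float64(-396.7)), (336, 57, np.float64(269.0), np.float64(-397.2)), (339, 39, np.float64(270.0), np.float64(-397.1)), (342, 71, np.float64(275.0), np.float64(-406.3)), (345, 234, np.float64(276.0), np.float64(-400.1)), (348, 398, np.float64(275.0), np.float64(-401.8)), (351, 385, np.float64(275.0), np.float64(-393.2)), (354, 64, np.float64(269.0), np.float64(-398.8)), (357, 57, np.float64(269.0), np.float64(-399.7)), (360, 56, np.float64(269.0), np.float64(-400.2)), (363, 62, np.float64(269.0), np.float64(-400.3)), (366, 62, np.float64(269.0), np.float64(-400.7)),
[... 1524 characters left out ...]
p.float64(270.0), np.float64(-411.8)), (462, 93, np.float64(269.0), np.float64(-412.0)), (465, 95, np.float64(269.0), np.float64(-412.4)), (468, 97, np.float64(269.0), np.float64(-412.8)), (471, 104, np.float64(270.0), np.float64(-413.3)), (474, 108, np.float64(269.0), np.float64(-413.5)), (477, 104, np.float64(269.0), np.float64(-413.9)), (480, 104, np.float64(270.0), np.float64(-414.3)), (483, 108, np.float64(270.0), np.float64(-414.5)), (486, 110, np.float64(269.0), np.float64(-414.9)), (489, 111, np.float64(270.0), np.float64(-415.2)), (492, 7, np.float64(268.0), np.float64(-413.0))]
overhead 31787 [[ 590.83252016 -494.45736205  411.45380346]
 [ 595.29542032 -473.61790989  478.5303131 ]]
```

View pics/w3.png

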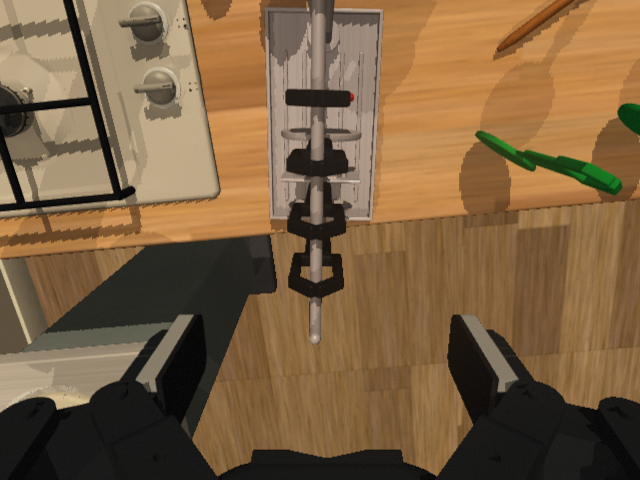

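The wrist view shows four eyes on the drip rail, at image rows 275, 220, 160 and 97, and the open tip at (315,338). I'm aligning over the first utensil.

servo_tool(
  rotation=[
    [0,0,-0.003],
    [0,0,-0.003],
    [0,0,-0.003],
    [0,0,-0.003],
    [0,0,-0.003],
  ],
  slide=[
    [-0.05,0.015,0],
    [-0.112,0.033,-0.05],
    [-0.112,0.033,-0.15],
    [-0.112,0.033,-0.2],
    [-0.112,0.033,-0.2],
  ],
  grip=[1,1,1,1,1],
)

```text
clock: 15.0
position: [348.3, -398.2, 304.9]
ee_rot: [0.998, -0.057, -0.0, -0.0]
contact_force: [-0.3, 0.6, -0.1]
gripper_width: 85.4
grasp_force: 0.0
```

```bash
cat >> h.py <<'E'
def toolrel(name="wrist"):
    "wrist cloud in tool coordinates (no robot pose needed)"
    d=get_image("wrist");Z=d["depth"];K=np.array(d["camera_matrix"]);v,u=np.mgrid[:480,:640]
    P=np.stack([(u-K[0,2])/K[0,0]*Z,(v-K[1,2])/K[1,1]*Z,Z],-1);H=np.array(d["hand_eye"]);P=P@H[:3,:3].T+H[:3,3];P[Z==0]=np.nan
    return d["image"],P
E
python3 - <<'E'
from h import *
s=read_state();print(s["position"],R.from_quat(s["ee_rot"]).as_matrix()[:,0].round(3))
im,P=toolrel();im=im.astype(int)
zt=305-265 # rail depth along tool z
k=box(P,[-30,-60,0],[140,60,60])
q=P[k]
h=np.histogram(q[:,0],bins=range(-30,140,4))
for c,b in zip(*h):
    t=q[(q[:,0]>=b)&(q[:,0]<b+4)]
    if c:print(int(b),c,t.mean(0).round(1),t.min(0).round(1)[1:],t.max(0).round(1)[1:])
E
```

```text
[ 348.31204288 -398.20909906  304.8702745 ] [ 0.993 -0.114 -0.001]
-30 244 [-27.4   0.1  31.5] [-3.3 26.1] [ 3.5 40.7]
-26 142 [-24.4   0.1  36.5] [-3.3 28.3] [ 3.5 40.3]
-22 113 [-20.    0.1  37.7] [-3.3 35.9] [ 3.5 40.3]
-18 115 [-15.9   0.   37.7] [-3.2 35.5] [ 3.5 40.5]
-14 113 [-11.9   0.2  37.8] [-3.2 35.8] [ 3.5 41. ]
-10 87 [-8.3  0.1 37.4] [-3.2 35.4] [ 3.4 39.7]
-6 213 [-2.9  0.4 35.5] [-16.1  29.8] [16.4 43.7]
-2 554 [-0.   0.3 36. ] [-16.1  28.9] [16.3 59. ]
2 936 [ 3.4  0.  41.4] [-16.   29.2] [16.2 59.9]
6 125 [ 8.   0.2 37.5] [-3.1 35.1] [ 3.4 40.6]
10 120 [12.   0.2 37.6] [-3.1 35.4] [ 3.4 40.1]
14 128 [16.   0.1 37.6] [-3.  35.7] [ 3.3 39.9]
18 127 [20.   0.2 37.6] [-3. 35.] [ 3.3 39.9]
22 125 [24.   0.2 37.6] [-3.  35.6] [ 3.3 39.8]
26 79 [27.2  0.3 37.3] [-3. 32.] [10.3 39.5]
30 597 [32.1  0.4 35.4] [-16.2  29.2] [16.4 44.8]
34 997 [36.5  0.4 38.8] [-16.1  28.7] [16.4 60. ]
38 162 [39.8 -1.1 38.8] [-14.   34.3] [ 3.7 58.3]
42 143 [44.   0.4 37.6] [-2.8 35.6] [ 3.7 41.1]
46 153 [48.   0.4 37.6] [-2.8 35.1] [ 3.7 40.8]
50 147 [52.   0.4 37.5] [-2.8 35.8] [ 3.6 40.3]
54 154 [56.   0.4 37.5] [-2.8 35.5] [ 3.6 40.6]
58 153 [60.   0.4 37.5] [-2.7 35. ] [ 3.6 39.7]
62 442 [64.7  0.5 35.7] [-16.   28.8] [16.6 44.5]
66 774 [68.   0.4 35.4] [-16.1  28.8] [16.9 44.8]
70 529 [71.3  0.2 37.3] [-15.9  29. ] [16.7 59.7]
74 179 [76.   0.2 37.5] [-3.1 35.5] [ 3.5 41.2]
78 178 [80.   0.4 37.7] [-3.1 34.8] [ 3.9 41.7]
82 198 [84.   0.4 37.7] [-3.  34.5] [ 3.9 40.5]
86 190 [88.1  0.4 37.6] [-3.  35.3] [ 3.9 40.9]
90 195 [92.   0.4 37.6] [-3.  34.9] [ 3.9 41. ]
94 421 [97.   1.5 39.9] [-14.3  29.5] [16.  59.4]
98 960 [100.    0.3  35.7] [-15.9  28.6] [16.9 59.8]
102 814 [103.7   0.2  35.3] [-15.8  28.6] [16.7 44.7]
106 183 [108.2   0.5  37.4] [-2.8 35. ] [ 3.7 40.7]
110 217 [112.    0.5  37.5] [-2.8 34.3] [ 3.7 40.2]
114 20 [114.3   0.4  37.8] [-2.8 36.5] [ 3.7 39.9]
```

servo_tool(
  rotation=[
    [0,0,0],
    [0,0,0],
    [0,0,0],
    [0,0,0],
    [0,0,0],
    [0,0,0],
    [0,0,0],
    [0,0,0],
  ],
  slide=[
    [0.005,0,-0.12],
    [0.005,0,-0.26],
    [0.005,0,-0.37],
    [0.005,0,-0.41],
    [0.005,0,-0.41],
    [0.005,0,-0.41],
    [0.005,0,-0.41],
    [0.005,0,-0.41],
  ],
  grip=[1,1,1,1,1,0.2,-1,-1],
)

```text
clock: 16.05
position: [349.7, -398.7, 223.6]
ee_rot: [0.998, -0.057, 0.0, -0.0]
contact_force: [1.4, 12.0, 5.6]
gripper_width: 32.2
grasp_force: 20.7
```

servo_tool(
  rotation=[
    [0,0,0],
    [0,0,0],
    [0,0,0],
    [0,0,0],
  ],
  slide=[
    [0,0,0],
    [0,0,0],
    [0,0,0.01],
    [0,0,0.01],
  ],
  grip=[-1,-1,-1,-1],
)

```text
clock: 16.55
position: [349.5, -399.1, 224.8]
ee_rot: [0.998, -0.057, -0.0, 0.0]
contact_force: [-0.5, -0.8, -1.0]
gripper_width: 31.3
grasp_force: 64.3
```

servo_tool(
  rotation=[
    [0,0,0],
    [0,0,0],
    [0,0,0],
    [0,0,0],
    [0,0,0],
    [0,0,0],
    [0,0,0],
    [0,0,0],
  ],
  slide=[
    [0,0,0.04],
    [0,0,0.09],
    [0,0,0.09],
    [-0.07,0.008,0.09],
    [-0.16,0.019,0.09],
    [-0.24,0.028,0.09],
    [-0.3,0.036,0.09],
    [-0.3,0.036,0.12],
  ],
  grip=[-1,-1,-1,-1,-1,-1,-1,-1],
)

```text
clock: 17.55
position: [288.4, -391.4, 249.2]
ee_rot: [0.998, -0.058, -0.0, -0.0]
contact_force: [0.3, 0.4, -0.1]
gripper_width: 31.3
grasp_force: 64.4
```

```bash
cat >> h.py <<'E'
def chk(tag):
    s=read_state();print(s["position"].round(1),s["joints"].round(2),s["gripper_width"].round(1),s["contact_force"].round(1),s["wrist_torque"].round(2))
    im,P=toolrel();save(tag,im);return im.astype(int),P
E
python3 - <<'E'
from h import *
im,P=chk("w4")
k=box(P,[-25,-60,-60],[25,60,230]);q=P[k];print(len(q))
for z in range(-60,230,15):
    t=q[(q[:,2]>=z)&(q[:,2]<z+15)]
    if len(t)>5:print(z,len(t),t.mean(0).round(1),t.min(0).round(1),t.max(0).round(1))
E
```

```text
Traceback (most recent call last):
  File "h.py", line 33, in chk
    s=read_state();print(s["position"].round(1),s["joints"].round(2),s["gripper_width"].round(1),s["contact_force"].round(1),s["wrist_torque"].round(2))
                                                                     ^^^^^^^^^^^^^^^^^^^^^^^^
AttributeError: 'float' object has no attribute 'round'
```

```bash
sed -i 's/s\["gripper_width"\].round(1)/round(s["gripper_width"],1)/' h.py
python3 - <<'E'
from h import *
im,P=chk("w4")
k=box(P,[-40,-60,-60],[30,60,230]);q=P[k];print(len(q))
for z in range(-60,230,15):
    t=q[(q[:,2]>=z)&(q[:,2]<z+15)]
    if len(t)>5:print(z,len(t),t.mean(0).round(1),t.min(0).round(1),t.max(0).round(1))
k=box(P,[25,-40,-10],[150,40,60]);q=P[k];print(np.histogram(q[:,0],bins=range(25,150,4)))
E
```

```text
[ 288.4 -391.4  249.2] [-0.6   0.13 -0.29 -0.   -1.15  2.06] 31.3 [ 0.3  0.4 -0.1] [-0.05 -0.03  0.02]
33697
-60 18205 [  4.6   0.1 -53.6] [-12.8 -52.3 -60. ] [ 14.5  52.4 -45. ]
-45 5732 [  4.2   0.3 -39. ] [-12.1 -42.9 -45. ] [ 14.1  44.3 -30. ]
-30 3266 [  6.8   0.4 -22.9] [ -4.2 -29.2 -30. ] [ 30.   29.7 -15. ]
-15 3151 [ 3.4  0.3 -7.3] [ -5.5 -28.8 -15. ] [11.7 29.5 -0.1]
0 804 [2.  0.6 7.1] [ -1.1 -15.3   0. ] [ 3.1 16.  15. ]
15 624 [ 1.9  0.6 22.2] [-1.  -8.4 15. ] [ 3.   9.6 30. ]
30 242 [ 1.6  1.9 36.3] [-1.3 -8.2 30. ] [ 2.8  9.7 45. ]
45 141 [ 1.4  2.7 52.2] [-0.9 -8.1 45. ] [ 2.6  9.8 59.8]
60 75 [ 1.4  3.  64.7] [-1.4 -7.9 60.1] [ 2.3  9.9 70.2]
75 7 [-1.   6.4 83.4] [-1.5  6.2 76.8] [-0.4  6.5 89. ]
90 210 [  1.4   2.6 100.5] [ -2.9 -20.6  92.2] [  3.6  24.  105. ]
105 194 [1.000e-01 1.800e+00 1.141e+02] [ -3.2 -27.4 105.1] [  3.4  30.3 120. ]
120 514 [ -0.7   1.8 128. ] [ -3.3 -28.  120. ] [  3.6  30.9 135. ]
135 514 [  0.7   2.3 141.9] [ -2.5 -25.8 135. ] [  3.4  28.2 149.8]
150 18 [  2.7   9.7 151.1] [  2.  -11.3 150. ] [  3.1  16.5 152.8]
(array([  0,   0,   0,   0,   0,   0,   0,   0,   0,   0,   0,   0,   0,
         0,   0,   0, 630,   1,   0,   0,   0,   0,   0,   0,   0,   0,
         0,   0,   0,   0,   0]), array([ 25,  29,  33,  37,  41,  45,  49,  53,  57,  61,  65,  69,  73,
        77,  81,  85,  89,  93,  97, 101, 105, 109, 113, 117, 121, 125,
       129, 133, 137, 141, 145, 149]))
```

servo_tool(
  rotation=[
    [0,0,0],
    [0,0,0],
    [0,0,0],
    [0,0,0],
    [0,0,0],
    [0,0,0],
    [0,0,0],
    [0,0,0],
  ],
  slide=[
    [0,0,0.15],
    [0,0,0.35],
    [0,0.1,0.55],
    [0,0.25,0.7],
    [0.02,0.42,0.82],
    [0.1,0.6,0.85],
    [0.2,0.78,0.85],
    [0.3,0.95,0.85],
  ],
  grip=[-1,-1,-1,-1,-1,-1,-1,-1],
)

```text
clock: 18.6
position: [350.5, -200.3, 419.9]
ee_rot: [0.998, -0.057, 0.001, 0.0]
contact_force: [0.6, -0.6, -1.2]
gripper_width: 31.2
grasp_force: 64.7
```

servo_tool(
  rotation=[
    [0,0,0],
    [0,0,0],
    [0,0,0],
    [0,0,0],
    [0,0,0],
    [0,0,0],
    [0,0,0],
    [0,0,0],
  ],
  slide=[
    [0.06,0.13,0],
    [0.13,0.27,0],
    [0.2,0.41,0],
    [0.27,0.55,0],
    [0.33,0.69,0],
    [0.37,0.82,0],
    [0.4,0.93,0],
    [0.4,1,0],
  ],
  grip=[-1,-1,-1,-1,-1,-1,-1,-1],
)

```text
clock: 19.6
position: [430.1, -0.4, 419.1]
ee_rot: [0.998, -0.057, 0.0, 0.0]
contact_force: [-0.0, 0.2, -0.7]
gripper_width: 31.1
grasp_force: 64.7
```

servo_tool(
  rotation=[
    [0,0,0],
    [0,0,0],
    [0,0,0],
    [0,0,0],
    [0,0,0],
    [0,0,0],
    [0,0,0],
    [0,0,0],
  ],
  slide=[
    [0,0.1,0],
    [-0.02,0.25,0],
    [-0.06,0.4,0],
    [-0.12,0.55,0],
    [-0.2,0.69,0],
    [-0.28,0.82,0],
    [-0.35,0.93,0],
    [-0.4,1,0],
  ],
  grip=[-1,-1,-1,-1,-1,-1,-1,-1],
)

```text
clock: 20.6
position: [349.0, 199.2, 419.4]
ee_rot: [0.998, -0.057, 0.0, -0.0]
contact_force: [0.2, 0.6, -0.8]
gripper_width: 30.8
grasp_force: 64.7
```

servo_tool(
  rotation=[
    [0,0,0.003],
    [0,0,0.008],
    [0,0,0.014],
    [0,0,0.02],
    [0,0,0.025],
    [0,0,0.027],
    [0,0,0.027],
    [0,0,0.027],
  ],
  slide=[
    [-0.06,0.1,0],
    [-0.14,0.24,0],
    [-0.22,0.39,0],
    [-0.3,0.54,0],
    [-0.37,0.69,-0.1],
    [-0.41,0.82,-0.25],
    [-0.425,0.92,-0.4],
    [-0.425,0.92,-0.45],
  ],
  grip=[-1,-1,-1,-1,-1,-1,-1,-1],
)

```text
clock: 21.6
position: [264.0, 382.5, 327.1]
ee_rot: [1.0, 0.028, -0.001, 0.002]
contact_force: [0.3, -0.4, -1.1]
gripper_width: 31.4
grasp_force: 64.6
```

```bash
cat >> h.py <<'E'
def rail(P,x0=20,x1=160,zlo=-40,zhi=120):
    "rail in tool frame: line y=a x+b from narrow elevated points, tip x, and eyes"
    k=box(P,[x0,-40,zlo],[x1,40,zhi]);q=P[k];z=np.median(q[:,2]);q=q[abs(q[:,2]-z)<9]
    r=line(q);print("rail y=%.4f x + %.2f n=%d yaw %.2f"%(*r,np.degrees(np.arctan(r[0]))),"zmed %.1f"%z,"xmin",np.percentile(q[:,0],[0,1,3]).round(1))
    h,b=np.histogram(q[:,0],bins=range(x0,x1,4))
    for c,x in zip(h,b):
        if c:
            t=q[(q[:,0]>=x)&(q[:,0]<x+4)];print(int(x),c,t[:,1].min().round(1),t[:,1].max().round(1),t[:,2].min().round(1),end=' | ')
    print()
E
python3 - <<'E'
from h import *
im,P=chk("w5")
rail(P)
E
```

```text
[264.  382.5 327.1] [ 1.32  0.05 -0.19 -0.   -1.34  0.31] 31.4 [ 0.3 -0.4 -1.1] [-0.02 -0.01 -0.02]
rail y=0.0018 x + -0.81 n=2698 yaw 0.10 zmed 59.5 xmin [40.6 43.8 46.5]
40 29 -4.0 2.5 50.5 | 44 120 -4.2 2.6 50.5 | 48 129 -4.1 2.6 57.8 | 52 128 -4.1 2.6 57.8 | 56 127 -4.1 2.6 57.7 | 60 132 -4.0 2.6 57.7 | 64 135 -4.0 2.6 57.1 | 68 135 -4.0 2.6 57.6 | 72 135 -3.9 2.5 57.8 | 76 135 -3.9 2.5 57.6 | 80 150 -3.9 2.5 57.2 | 84 135 -3.8 2.5 57.7 | 88 150 -3.8 2.5 57.4 | 92 143 -3.8 2.5 57.6 | 96 150 -3.7 2.5 57.7 | 100 148 -3.7 2.5 57.4 | 104 157 -4.1 2.5 57.6 | 108 169 -4.1 2.9 56.8 | 112 177 -4.1 2.9 57.0 | 116 114 -4.0 2.9 57.5 |
```

servo_tool(
  rotation=[
    [0,0,0],
    [0,0,0],
    [0,0,0],
    [0,0,0],
    [0,0,0],
    [0,0,0],
  ],
  slide=[
    [0,0.004,-0.06],
    [0,0.004,-0.17],
    [0,0.004,-0.29],
    [0,0.004,-0.38],
    [0,0.004,-0.42],
    [0,0.004,-0.42],
  ],
  grip=[-1,-1,-1,-1,-1,-1],
)

```text
clock: 22.4
position: [264.9, 383.0, 245.5]
ee_rot: [1.0, 0.027, 0.0, -0.0]
contact_force: [0.6, 0.0, 0.3]
gripper_width: 31.2
grasp_force: 64.7
```

servo_tool(
  rotation=[
    [0,0,0],
    [0,0,0],
    [0,0,0],
    [0,0,0],
    [0,0,0],
    [0,0,0],
    [0,0,0],
    [0,0,0],
  ],
  slide=[
    [0.06,0.003,0],
    [0.18,0.01,0],
    [0.32,0.018,0],
    [0.46,0.026,0],
    [0.6,0.033,0],
    [0.74,0.041,0],
    [0.83,0.046,0],
    [0.86,0.048,0],
  ],
  grip=[-1,-1,-1,-1,-1,-1,-1,-1],
)

```text
clock: 23.4
position: [437.8, 392.7, 245.1]
ee_rot: [1.0, 0.027, 0.0, -0.0]
contact_force: [-0.7, -0.0, -0.3]
gripper_width: 30.9
grasp_force: 64.7
```

servo_tool(
  rotation=[
    [0,0,0],
    [0,0,0],
    [0,0,0],
    [0,0,0],
    [0,0,0],
  ],
  slide=[
    [0,0,0],
    [0,0,-0.04],
    [0,0,-0.08],
    [0,0,-0.095],
    [0,0,-0.1],
  ],
  grip=[-1,-1,-1,-1,-1],
)

```text
clock: 24.02
position: [436.4, 392.7, 224.8]
ee_rot: [1.0, 0.028, -0.0, 0.0]
contact_force: [0.5, 0.3, -0.5]
gripper_width: 30.7
grasp_force: 64.7
```

servo_tool(
  rotation=[
    [0,0,0],
    [0,0,0],
  ],
  slide=[
    [0,0,-0.005],
    [0,0,-0.008],
  ],
  grip=[-1,-1],
)

```text
clock: 24.28
position: [436.7, 392.9, 223.8]
ee_rot: [1.0, 0.027, 0.0, -0.0]
contact_force: [-1.1, -0.5, 1.0]
gripper_width: 31.2
grasp_force: 64.7
```

Run:
```python
from h import *
im,P=chk("w6")
k=box(P,[-10,-25,-80],[12,25,0])
rail(P,12,80,-60,-30)
```

```text
[436.7 392.9 223.8] [ 1.01  0.33 -0.1   0.   -1.14  0.62] 31.2 [-1.1 -0.5  1. ] [-0.06  0.2  -0.03]
rail y=0.0010 x + 0.27 n=9560 yaw 0.06 zmed -49.8 xmin [12.  12.  12.1]
12 2282 -40.0 40.0 -58.8 | 16 339 -3.1 3.7 -45.3 | 20 345 -3.1 3.7 -45.4 | 24 352 -3.0 3.7 -45.5 | 28 360 -3.0 3.6 -45.4 | 32 368 -3.2 3.6 -45.5 | 36 387 -3.2 3.8 -45.2 | 40 409 -3.1 3.8 -45.6 | 44 370 -8.2 8.9 -50.5 | 48 1153 -8.5 9.2 -51.1 | 52 789 -8.4 8.9 -54.3 | 56 1290 -7.7 8.4 -54.4 | 60 1316 -7.8 8.2 -54.7 | 64 1421 -7.7 8.4 -54.3 | 68 510 -6.3 7.0 -53.2 |
```

servo_tool(
  rotation=[
    [0,0,0],
    [0,0,0],
    [0,0,0],
    [0,0,0],
    [0,0,0],
    [0,0,0],
    [0,0,0],
    [0,0,0],
  ],
  slide=[
    [0,0,0],
    [0,0,0],
    [0,0,0],
    [0,0,0],
    [0,0,0.05],
    [0,0,0.2],
    [0,0,0.4],
    [0,0,0.5],
  ],
  grip=[-0.1,0.3,1,1,1,1,1,1],
)

```text
clock: 25.32
position: [437.3, 393.2, 327.1]
ee_rot: [1.0, 0.027, 0.002, -0.002]
contact_force: [0.1, 0.6, 0.4]
gripper_width: 85.0
grasp_force: 0.0
```

Run:
```python
from h import *
im,P=chk("w7")
rail(P,-40,60,0,110)
im,P,d=cloud("scene");k=box(P,[300,340,70],[480,440,285]);im2=im.astype(int)
q=P[k];print(len(q),np.percentile(q,[2,50,98],axis=0).round())
k=box(P,[370,40,60],[600,280,210])&(im2[...,2]>im2[...,0]+25);print("pot",P[k].mean(0))
```

```text
[437.3 393.2 327.1] [ 1.01  0.27  0.08  0.   -1.37  0.62] 85.0 [0.1 0.6 0.4] [0.03 0.01 0.  ]
rail y=0.0024 x + 0.86 n=3179 yaw 0.14 zmed 59.5 xmin [-40.  -38.1 -34. ]
-40 78 -2.1 3.9 57.6 | -36 86 -2.6 3.9 57.6 | -32 84 -2.6 3.9 57.7 | -28 85 -2.6 3.8 58.1 | -24 99 -2.6 4.4 57.7 | -20 94 -2.6 4.4 58.2 | -16 98 -2.5 4.3 58.0 | -12 69 -2.5 4.3 57.8 | -8 229 -15.2 17.1 51.3 | -4 455 -15.2 17.0 51.5 | 0 489 -15.1 17.0 52.0 | 4 110 -2.4 4.2 58.3 | 8 102 -2.4 4.2 58.1 | 12 109 -2.4 4.2 58.2 | 16 108 -2.4 4.2 58.3 | 20 105 -2.3 4.2 57.9 | 24 110 -2.3 4.1 57.8 | 28 110 -2.3 4.1 58.1 | 32 114 -2.3 4.1 58.0 | 36 116 -2.3 4.1 58.2 | 40 113 -2.3 4.1 58.0 | 44 183 -8.0 9.9 53.1 | 48 309 -8.0 9.8 52.6 | 52 221 -6.7 8.9 50.5 | 
322 [[313. 366.  82.]
 [433. 387. 186.]
 [475. 413. 273.]]
pot [438.45497992 150.67111997 109.95659505]
```

View pics/w7.png

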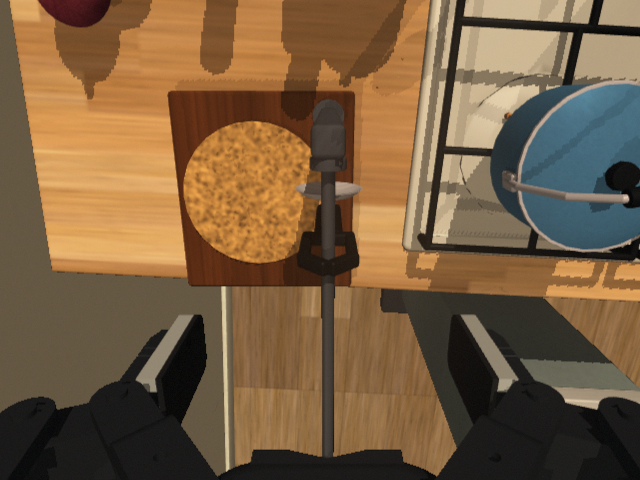

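The first utensil hangs on the hob rail at (330,245). I'll return to the drip rail and check the pot from above on the way.

servo_tool(
  rotation=[
    [0,0,0],
    [0,0,-0.004],
    [0,0,-0.008],
    [0,0,-0.012],
    [0,0,-0.018],
    [0,0,-0.023],
    [0,0,-0.027],
    [0,0,-0.027],
  ],
  slide=[
    [0,-0.05,0.1],
    [0.02,-0.2,0.1],
    [0.05,-0.36,0.1],
    [0.08,-0.52,0.1],
    [0.12,-0.68,0.1],
    [0.15,-0.84,0.1],
    [0.17,-0.96,0.1],
    [0.17,-1,0.1],
  ],
  grip=[1,1,1,1,1,1,1,1],
)

```text
clock: 26.42
position: [470.4, 191.6, 342.8]
ee_rot: [0.998, -0.058, -0.001, 0.0]
contact_force: [-0.0, 0.4, -0.3]
gripper_width: 85.4
grasp_force: 0.0
```

```bash
cat >> h.py <<'E'
def pot():
    im,P,d=cloud("wrist");im=im.astype(int)
    k=box(P,[350,20,90],[640,320,140])&(im[...,2]>im[...,0]+25);q=P[k]
    if len(q)>100: print("pot",len(q),cv2.minEnclosingCircle(q[:,:2].astype(np.float32)),np.percentile(q[:,2],[2,50,98]).round(1))
E
python3 - <<'E'
from h import *
pot();print(read_state()["position"])
E
```

```text
pot 15498 ((470.3903503417969, 164.30616760253906), 68.4758071899414) [118.2 125.7 130.2]
[470.28101524 191.48628475 343.04179367]
```

servo_tool(
  rotation=[
    [0,0,0],
    [0,0,0],
    [0,0,0],
    [0,0,0],
    [0,0,0],
    [0,0,0],
    [0,0,0],
    [0,0,0],
  ],
  slide=[
    [0,-0.08,0],
    [0,-0.22,0],
    [0,-0.36,0],
    [0,-0.5,0],
    [0,-0.64,0],
    [0,-0.78,0],
    [0,-0.9,0],
    [0,-1,0],
  ],
  grip=[1,1,1,1,1,1,1,1],
)

```text
clock: 27.48
position: [470.4, -8.0, 343.4]
ee_rot: [0.998, -0.057, -0.0, 0.0]
contact_force: [-0.2, 0.4, 0.2]
gripper_width: 85.3
grasp_force: 0.0
```

servo_tool(
  rotation=[
    [0,0,0],
    [0,0,0],
    [0,0,0],
    [0,0,0],
    [0,0,0],
    [0,0,0],
    [0,0,0],
    [0,0,0],
  ],
  slide=[
    [-0.01,-0.14,0],
    [-0.04,-0.28,0],
    [-0.08,-0.42,0],
    [-0.12,-0.56,0],
    [-0.16,-0.69,0],
    [-0.2,-0.81,0],
    [-0.23,-0.92,0],
    [-0.25,-1,0],
  ],
  grip=[1,1,1,1,1,1,1,1],
)

```text
clock: 28.48
position: [420.3, -207.9, 343.4]
ee_rot: [0.998, -0.057, -0.0, -0.0]
contact_force: [0.5, 0.4, -0.6]
gripper_width: 85.4
grasp_force: 0.0
```

servo_tool(
  rotation=[
    [0,0,0],
    [0,0,0],
    [0,0,0],
    [0,0,0],
    [0,0,0],
    [0,0,0],
    [0,0,0],
    [0,0,0],
  ],
  slide=[
    [-0.03,-0.15,0],
    [-0.07,-0.32,0],
    [-0.11,-0.5,0],
    [-0.15,-0.68,0],
    [-0.18,-0.85,0],
    [-0.19,-0.95,-0.1],
    [-0.19,-0.98,-0.2],
    [-0.19,-0.98,-0.2],
  ],
  grip=[1,1,1,1,1,1,1,1],
)

```text
clock: 29.48
position: [381.9, -403.1, 301.5]
ee_rot: [0.998, -0.058, -0.002, -0.001]
contact_force: [0.0, 0.1, 0.0]
gripper_width: 85.4
grasp_force: 0.0
```

Run:
```python
from h import *
im,P=chk("w8")
rail(P,-70,110,0,70)
```

```text
[ 381.9 -403.1  301.5] [-0.52  0.23 -0.04 -0.   -1.31  1.98] 85.4 [0.  0.1 0. ] [ 0.03 -0.04  0.  ]
rail y=0.0023 x + -0.67 n=7574 yaw 0.13 zmed 33.9 xmin [-65.3 -60.9 -57.3]
-66 41 -4.4 2.6 24.9 | -62 245 -4.0 2.6 24.9 | -58 92 -4.0 2.6 32.7 | -54 97 -3.9 2.6 32.6 | -50 93 -3.9 2.6 33.0 | -46 100 -3.9 2.5 32.7 | -42 99 -3.8 2.5 32.4 | -38 96 -4.3 2.5 32.4 | -34 113 -4.3 2.5 32.7 | -30 106 -4.2 2.5 32.6 | -26 115 -4.2 2.5 32.7 | -22 108 -4.2 2.5 32.4 | -18 118 -4.1 2.5 32.6 | -14 113 -4.1 2.5 32.2 | -10 93 -4.1 2.5 32.0 | -6 205 -16.8 15.7 26.0 | -2 554 -16.7 15.7 25.8 | 2 743 -16.7 15.5 25.5 | 6 120 -3.9 2.4 32.5 | 10 128 -3.9 2.4 32.3 | 14 127 -3.9 2.8 32.2 | 18 135 -3.8 2.9 32.4 | 22 140 -3.8 2.8 31.9 | 26 83 -3.8 2.8 32.2 | 30 595 -16.8 15.7 25.3 | 34 874 -17.1 15.7 25.5 | 38 191 -15.5 13.5 27.1 | 42 151 -4.1 2.8 31.7 | 46 162 -4.1 2.8 32.1 | 50 165 -4.0 2.7 31.6 | 54 161 -4.0 2.7 31.5 | 58 166 -4.0 2.7 31.7 | 62 433 -17.0 15.8 25.6 | 66 822 -17.0 15.8 25.1 | 70 530 -16.9 15.7 25.3 | 74 186 -3.8 2.7 31.7 | 78 168 -3.8 2.6 31.7 | 82 185 -3.7 2.6 31.5 | 86 197 -3.7 3.0 31.1 | 90 202 -3.6 3.0 31.2 | 94 204 -3.6 3.0 31.3 | 98 205 -3.6 3.0 31.8 | 102 217 -3.9 3.0 32.0 |
```

servo_tool(
  rotation=[
    [0,0,0],
    [0,0,0],
    [0,0,0],
    [0,0,0],
    [0,0,0],
    [0,0,0],
    [0,0,0],
    [0,0,0],
  ],
  slide=[
    [0.002,0.003,-0.12],
    [0.002,0.003,-0.26],
    [0.002,0.003,-0.36],
    [0.002,0.003,-0.4],
    [0.002,0.003,-0.402],
    [0.002,0.003,-0.402],
    [0.002,0.003,-0.402],
    [0.002,0.003,-0.402],
  ],
  grip=[1,1,1,1,1,0.2,-1,-1],
)

```text
clock: 30.52
position: [383.1, -402.5, 223.6]
ee_rot: [0.998, -0.057, 0.0, -0.0]
contact_force: [1.6, 9.8, 6.0]
gripper_width: 32.5
grasp_force: 20.9
```

servo_tool(
  rotation=[
    [0,0,0],
    [0,0,0],
    [0,0,0],
    [0,0,0],
    [0,0,0],
  ],
  slide=[
    [0,0,0],
    [0,0,0],
    [0,0,0.04],
    [0,0,0.09],
    [0,0,0.1],
  ],
  grip=[-1,-1,-1,-1,-1],
)

```text
clock: 31.15
position: [383.3, -403.2, 244.1]
ee_rot: [0.998, -0.058, 0.001, 0.001]
contact_force: [-1.0, -0.5, -1.0]
gripper_width: 31.2
grasp_force: 64.1
```

servo_tool(
  rotation=[
    [0,0,0],
    [0,0,0],
    [0,0,0],
    [0,0,0],
    [0,0,0],
    [0,0,0],
    [0,0,0],
  ],
  slide=[
    [-0.05,0.006,0],
    [-0.14,0.0165,0],
    [-0.23,0.027,0],
    [-0.32,0.038,0],
    [-0.41,0.0485,0],
    [-0.46,0.0545,0],
    [-0.475,0.056,0.02],
  ],
  grip=[-1,-1,-1,-1,-1,-1,-1],
)

```text
clock: 32.02
position: [287.2, -391.3, 247.2]
ee_rot: [0.998, -0.058, -0.0, -0.0]
contact_force: [0.1, 0.7, -0.3]
gripper_width: 31.5
grasp_force: 64.1
```

servo_tool(
  rotation=[
    [0,0,0],
    [0,0,0],
    [0,0,0],
    [0,0,0],
    [0,0,0],
    [0,0,0],
    [0,0,0],
    [0,0,0],
  ],
  slide=[
    [0,0,0.15],
    [0,0,0.35],
    [0,0.1,0.55],
    [0,0.25,0.7],
    [0.02,0.42,0.82],
    [0.1,0.6,0.85],
    [0.2,0.78,0.85],
    [0.3,0.95,0.85],
  ],
  grip=[-1,-1,-1,-1,-1,-1,-1,-1],
)

```text
clock: 33.02
position: [348.7, -200.2, 417.8]
ee_rot: [0.998, -0.057, 0.001, 0.0]
contact_force: [0.1, -0.3, -1.5]
gripper_width: 31.1
grasp_force: 64.5
```

servo_tool(
  rotation=[
    [0,0,0],
    [0,0,0],
    [0,0,0],
    [0,0,0],
    [0,0,0],
    [0,0,0],
    [0,0,0],
    [0,0,0],
  ],
  slide=[
    [0.06,0.13,0],
    [0.13,0.27,0],
    [0.2,0.41,0],
    [0.27,0.55,0],
    [0.33,0.69,0],
    [0.37,0.82,0],
    [0.4,0.93,0],
    [0.4,1,0],
  ],
  grip=[-1,-1,-1,-1,-1,-1,-1,-1],
)

```text
clock: 34.02
position: [428.4, -0.3, 417.1]
ee_rot: [0.998, -0.057, -0.0, 0.0]
contact_force: [-0.2, -1.9, -0.6]
gripper_width: 31.2
grasp_force: 64.5
```

servo_tool(
  rotation=[
    [0,0,0],
    [0,0,0],
    [0,0,0],
    [0,0,0],
    [0,0,0],
    [0,0,0],
    [0,0,0],
    [0,0,0],
  ],
  slide=[
    [0,0.1,0],
    [-0.02,0.25,0],
    [-0.06,0.4,0],
    [-0.12,0.55,0],
    [-0.2,0.69,0],
    [-0.28,0.82,0],
    [-0.35,0.93,0],
    [-0.4,1,0],
  ],
  grip=[-1,-1,-1,-1,-1,-1,-1,-1],
)

```text
clock: 35.02
position: [347.3, 199.3, 417.4]
ee_rot: [0.998, -0.057, 0.0, -0.0]
contact_force: [-0.1, 0.1, -1.1]
gripper_width: 30.8
grasp_force: 64.5
```

servo_tool(
  rotation=[
    [0,0,0.003],
    [0,0,0.008],
    [0,0,0.014],
    [0,0,0.02],
    [0,0,0.025],
    [0,0,0.027],
    [0,0,0.027],
    [0,0,0.027],
  ],
  slide=[
    [-0.06,0.1,0],
    [-0.14,0.24,0],
    [-0.22,0.39,0],
    [-0.3,0.54,0],
    [-0.37,0.69,-0.1],
    [-0.41,0.82,-0.25],
    [-0.425,0.92,-0.4],
    [-0.425,0.92,-0.45],
  ],
  grip=[-1,-1,-1,-1,-1,-1,-1,-1],
)

```text
clock: 36.02
position: [262.4, 382.6, 325.1]
ee_rot: [1.0, 0.028, -0.001, 0.002]
contact_force: [-0.5, -0.6, -0.3]
gripper_width: 30.9
grasp_force: 64.4
```

servo_tool(
  rotation=[
    [0,0,0],
    [0,0,0],
  ],
  slide=[
    [0,0,0],
    [0,0,0],
  ],
  grip=[-1,-1],
)

```text
clock: 36.28
position: [263.5, 382.5, 328.7]
ee_rot: [1.0, 0.027, 0.001, -0.001]
contact_force: [-0.1, -0.6, -1.4]
gripper_width: 31.2
grasp_force: 64.4
```

Run:
```python
from h import *
im,P=chk("w9")
rail(P)
```

```text
[263.5 382.5 328.7] [ 1.32  0.04 -0.19  0.   -1.33  0.31] 31.2 [-0.1 -0.6 -1.4] [-0.04 -0.05 -0.  ]
rail y=-0.0026 x + -0.09 n=2676 yaw -0.15 zmed 61.4 xmin [41.  44.7 47. ]
40 19 -3.5 3.0 52.6 | 44 114 -3.7 3.1 52.4 | 48 125 -3.7 3.1 59.4 | 52 126 -3.7 3.1 59.3 | 56 131 -3.6 3.1 59.7 | 60 126 -3.6 3.1 59.8 | 64 129 -3.6 3.1 59.7 | 68 133 -3.5 3.0 59.4 | 72 135 -3.5 3.0 59.1 | 76 135 -3.5 3.0 59.2 | 80 149 -3.4 3.0 59.3 | 84 135 -3.4 3.0 59.4 | 88 144 -3.8 3.0 59.2 | 92 156 -3.8 3.0 58.7 | 96 155 -3.8 2.9 59.4 | 100 157 -3.8 3.0 59.4 | 104 161 -3.7 2.9 58.8 | 108 162 -3.7 2.9 59.4 | 112 164 -3.7 2.9 59.0 | 116 120 -3.7 2.9 59.7 |
```

servo_tool(
  rotation=[
    [0,0,0],
    [0,0,0],
    [0,0,0],
    [0,0,0],
    [0,0,0],
    [0,0,0],
  ],
  slide=[
    [0,0.002,-0.06],
    [0,0.002,-0.17],
    [0,0.002,-0.29],
    [0,0.002,-0.38],
    [0,0.002,-0.41],
    [0,0.002,-0.41],
  ],
  grip=[-1,-1,-1,-1,-1,-1],
)

```text
clock: 37.08
position: [263.1, 382.9, 245.1]
ee_rot: [1.0, 0.027, 0.0, 0.0]
contact_force: [-0.1, 0.7, -1.3]
gripper_width: 31.4
grasp_force: 64.4
```

servo_tool(
  rotation=[
    [0,0,0],
    [0,0,0],
    [0,0,0],
    [0,0,0],
    [0,0,0],
    [0,0,0],
    [0,0,0],
    [0,0,0],
  ],
  slide=[
    [0.06,0.003,0],
    [0.17,0.0095,0],
    [0.3,0.017,0],
    [0.43,0.024,0],
    [0.55,0.031,0],
    [0.64,0.036,0],
    [0.685,0.038,0],
    [0.685,0.038,0],
  ],
  grip=[-1,-1,-1,-1,-1,-1,-1,-1],
)

```text
clock: 38.08
position: [400.3, 390.5, 245.0]
ee_rot: [1.0, 0.027, -0.0, 0.0]
contact_force: [0.3, 0.1, -1.0]
gripper_width: 31.4
grasp_force: 64.5
```

servo_tool(
  rotation=[
    [0,0,0],
    [0,0,0],
    [0,0,0],
    [0,0,0],
    [0,0,0],
  ],
  slide=[
    [0,0,-0.04],
    [0,0,-0.08],
    [0,0,-0.1],
    [0,0,-0.107],
    [0,0,-0.11],
  ],
  grip=[-1,-1,-1,-1,-1],
)

```text
clock: 38.7
position: [400.0, 390.9, 223.7]
ee_rot: [1.0, 0.028, 0.0, -0.0]
contact_force: [-1.5, 0.7, 3.0]
gripper_width: 31.2
grasp_force: 64.7
```

servo_tool(
  rotation=[
    [0,0,0],
    [0,0,0],
    [0,0,0],
    [0,0,0],
    [0,0,0],
    [0,0,0],
    [0,0,0],
    [0,0,0],
  ],
  slide=[
    [0,0,0.003],
    [0,0,0.003],
    [0,0,0.003],
    [0,0,0.003],
    [0,0,0.05],
    [0,0,0.2],
    [0,0,0.4],
    [0,0,0.5],
  ],
  grip=[-0.1,0.3,1,1,1,1,1,1],
)

```text
clock: 39.7
position: [400.6, 391.1, 326.5]
ee_rot: [1.0, 0.027, 0.002, -0.002]
contact_force: [1.2, 0.3, -0.4]
gripper_width: 85.4
grasp_force: 0.0
```

servo_tool(
  rotation=[
    [0,0,0],
    [0,0,0],
  ],
  slide=[
    [0,0,0.1],
    [0,0,0.1],
  ],
  grip=[1,1],
)

```text
clock: 39.95
position: [400.5, 391.1, 345.4]
ee_rot: [1.0, 0.027, 0.001, -0.002]
contact_force: [-0.6, 0.4, -0.4]
gripper_width: 85.4
grasp_force: 0.0
```

Run:
```python
from h import *
im,P=chk("w10")
rail(P,-40,60,0,110)
```

```text
[400.5 391.1 345.4] [ 1.06  0.21  0.05  0.   -1.4   0.56] 85.4 [-0.6  0.4 -0.4] [-0.    0.02  0.01]
rail y=-0.0004 x + 0.92 n=2914 yaw -0.02 zmed 78.0 xmin [-40.  -37.8 -33.9]
-40 75 -2.3 4.2 76.3 | -36 71 -2.2 4.2 75.8 | -32 78 -2.2 4.2 76.2 | -28 74 -2.2 4.1 76.1 | -24 79 -2.2 4.1 75.8 | -20 78 -2.2 4.1 75.7 | -16 76 -2.2 4.1 76.6 | -12 71 -2.1 4.1 76.5 | -8 159 -15.2 17.3 70.2 | -4 401 -15.2 17.3 69.1 | 0 433 -15.2 17.1 69.7 | 4 83 -2.1 4.0 76.4 | 8 88 -2.6 4.0 75.8 | 12 90 -2.6 4.0 76.5 | 16 93 -2.6 4.0 75.4 | 20 92 -2.6 4.0 75.7 | 24 97 -2.5 3.9 76.0 | 28 185 -15.1 17.0 69.9 | 32 444 -15.5 17.0 69.6 | 36 417 -15.5 16.9 69.4 | 40 105 -2.5 4.4 76.4 | 44 107 -2.4 4.4 76.2 | 48 110 -2.4 4.4 76.6 | 52 109 -2.4 4.4 76.1 |
```

servo_tool(
  rotation=[
    [0,0,0],
    [0,0,-0.004],
    [0,0,-0.008],
    [0,0,-0.012],
    [0,0,-0.018],
    [0,0,-0.023],
    [0,0,-0.027],
    [0,0,-0.027],
  ],
  slide=[
    [0.02,-0.08,0],
    [0.06,-0.22,0],
    [0.12,-0.36,0],
    [0.18,-0.5,0],
    [0.24,-0.64,0],
    [0.3,-0.78,0],
    [0.34,-0.91,0],
    [0.35,-1,0],
  ],
  grip=[1,1,1,1,1,1,1,1],
)

```text
clock: 41.0
position: [469.8, 188.5, 342.3]
ee_rot: [0.998, -0.058, -0.001, 0.001]
contact_force: [0.0, -0.5, 0.4]
gripper_width: 85.5
grasp_force: 0.0
```

Run:
```python
from h import *
pot();print(read_state()["position"])
```

```text
pot 15541 ((470.3175354003906, 164.16368103027344), 68.69204711914062) [118.2 125.8 130.2]
[469.61558479 187.35804701 342.63567797]
```

servo_tool(
  rotation=[
    [0,0,0],
    [0,0,0],
    [0,0,0],
    [0,0,0],
    [0,0,0],
    [0,0,0],
    [0,0,0],
    [0,0,0],
  ],
  slide=[
    [0,-0.08,0],
    [0,-0.22,0],
    [0,-0.36,0],
    [0,-0.5,0],
    [0,-0.64,0],
    [0,-0.78,0],
    [0,-0.9,0],
    [0,-1,0],
  ],
  grip=[1,1,1,1,1,1,1,1],
)

```text
clock: 42.05
position: [469.5, -10.4, 343.0]
ee_rot: [0.998, -0.057, -0.0, 0.0]
contact_force: [0.5, 0.2, -0.3]
gripper_width: 85.5
grasp_force: 0.0
```

servo_tool(
  rotation=[
    [0,0,0],
    [0,0,0],
    [0,0,0],
    [0,0,0],
    [0,0,0],
    [0,0,0],
    [0,0,0],
    [0,0,0],
  ],
  slide=[
    [-0.01,-0.14,0],
    [-0.04,-0.28,0],
    [-0.08,-0.42,0],
    [-0.12,-0.56,0],
    [-0.16,-0.69,0],
    [-0.2,-0.81,0],
    [-0.23,-0.92,0],
    [-0.25,-1,0],
  ],
  grip=[1,1,1,1,1,1,1,1],
)

```text
clock: 43.05
position: [419.4, -210.2, 343.0]
ee_rot: [0.998, -0.057, -0.0, -0.0]
contact_force: [0.4, -0.2, 0.4]
gripper_width: 85.5
grasp_force: 0.0
```

servo_tool(
  rotation=[
    [0,0,0],
    [0,0,0],
    [0,0,0],
    [0,0,0],
    [0,0,0],
    [0,0,0],
    [0,0,0],
    [0,0,0],
  ],
  slide=[
    [-0.01,-0.15,0],
    [-0.016,-0.35,0],
    [-0.016,-0.55,0],
    [-0.016,-0.75,0],
    [-0.016,-0.93,0],
    [-0.016,-0.986,-0.1],
    [-0.016,-0.986,-0.2],
    [-0.016,-0.986,-0.2],
  ],
  grip=[1,1,1,1,1,1,1,1],
)

```text
clock: 44.05
position: [416.1, -406.3, 301.1]
ee_rot: [0.998, -0.057, -0.002, -0.001]
contact_force: [0.1, 0.5, 0.0]
gripper_width: 85.8
grasp_force: 0.0
```

servo_tool(
  rotation=[
    [0,0,0],
    [0,0,0],
  ],
  slide=[
    [0,0,0],
    [0,0,0],
  ],
  grip=[1,1],
)

```text
clock: 44.3
position: [417.3, -406.7, 304.4]
ee_rot: [0.998, -0.057, 0.001, 0.001]
contact_force: [0.8, 0.2, 1.1]
gripper_width: 85.3
grasp_force: 0.0
```

Run:
```python
from h import *
im,P=chk("w11")
rail(P,-100,80,0,70)
```

```text
[ 417.3 -406.7  304.4] [-0.49  0.27  0.02  0.   -1.32  1.95] 85.3 [0.8 0.2 1.1] [-0.04  0.04  0.02]
rail y=0.0030 x + -0.31 n=6019 yaw 0.17 zmed 36.9 xmin [-99.7 -96.1 -92.8]
-100 85 -4.2 2.7 28.5 | -96 161 -3.7 2.7 28.0 | -92 82 -3.7 2.7 35.4 | -88 74 -3.7 2.7 35.7 | -84 80 -3.7 2.7 35.4 | -80 83 -3.6 2.7 35.4 | -76 88 -3.6 2.6 35.0 | -72 77 -3.6 2.6 35.6 | -68 82 -3.5 2.6 35.3 | -64 90 -3.5 2.6 35.3 | -60 91 -4.0 2.6 34.8 | -56 92 -4.0 2.6 34.8 | -52 98 -4.0 2.6 35.2 | -48 93 -3.9 2.6 35.3 | -44 95 -3.9 2.6 34.4 | -40 100 -3.9 3.1 35.1 | -36 107 -3.9 3.1 35.5 | -32 112 -3.8 3.0 35.2 | -28 105 -3.8 3.0 35.6 | -24 107 -3.8 3.0 35.2 | -20 119 -3.7 3.0 34.6 | -16 114 -3.7 3.0 35.0 | -12 96 -3.7 3.0 35.1 | -8 166 -16.6 15.9 29.1 | -4 533 -16.6 15.9 28.2 | 0 749 -16.5 15.8 28.7 | 4 127 -3.6 2.9 34.6 | 8 118 -3.5 2.9 35.4 | 12 121 -3.5 2.9 34.1 | 16 132 -3.5 2.9 35.5 | 20 126 -3.4 2.9 35.2 | 24 88 -3.4 2.9 35.0 | 28 524 -16.6 16.0 28.6 | 32 767 -16.5 15.9 28.4 | 36 297 -15.6 14.5 30.2 | 40 145 -3.3 3.3 35.1 | 44 147 -3.3 3.2 35.4 | 48 149 -3.2 3.2 35.2 | 52 157 -3.2 3.2 34.5 | 56 148 -3.2 3.2 35.4 | 60 163 -3.6 3.2 35.2 | 64 168 -3.6 3.2 35.3 | 68 170 -3.5 3.1 34.8 | 72 181 -3.5 3.1 35.2 |
```

servo_tool(
  rotation=[
    [0,0,0],
    [0,0,0],
    [0,0,0],
    [0,0,0],
    [0,0,0],
    [0,0,0],
    [0,0,0],
    [0,0,0],
  ],
  slide=[
    [-0.005,0.002,-0.12],
    [-0.005,0.002,-0.26],
    [-0.005,0.002,-0.36],
    [-0.005,0.002,-0.4],
    [-0.005,0.002,-0.4],
    [-0.005,0.002,-0.4],
    [-0.005,0.002,-0.4],
    [-0.005,0.002,-0.4],
  ],
  grip=[1,1,1,1,1,0.2,-1,-1],
)

```text
clock: 45.35
position: [416.0, -406.2, 223.6]
ee_rot: [0.998, -0.057, 0.0, 0.0]
contact_force: [0.7, 4.8, 3.7]
gripper_width: 32.6
grasp_force: 21.4
```

servo_tool(
  rotation=[
    [0,0,0],
    [0,0,0],
    [0,0,0],
    [0,0,0],
    [0,0,0],
  ],
  slide=[
    [0,0,0],
    [0,0,0],
    [0,0,0.04],
    [0,0,0.09],
    [0,0,0.1],
  ],
  grip=[-1,-1,-1,-1,-1],
)

```text
clock: 45.98
position: [416.2, -406.7, 244.2]
ee_rot: [0.998, -0.057, 0.001, 0.001]
contact_force: [-0.2, 0.5, -0.7]
gripper_width: 31.4
grasp_force: 64.4
```

servo_tool(
  rotation=[
    [0,0,0],
    [0,0,0],
    [0,0,0],
    [0,0,0],
    [0,0,0],
    [0,0,0],
    [0,0,0],
    [0,0,0],
  ],
  slide=[
    [-0.05,0.006,0],
    [-0.14,0.0165,0],
    [-0.24,0.0285,0],
    [-0.34,0.0405,0],
    [-0.44,0.052,0],
    [-0.54,0.064,0],
    [-0.61,0.0725,0],
    [-0.635,0.0755,0.02],
  ],
  grip=[-1,-1,-1,-1,-1,-1,-1,-1],
)

```text
clock: 46.98
position: [287.8, -391.0, 247.2]
ee_rot: [0.998, -0.058, -0.0, -0.0]
contact_force: [0.1, 0.4, -0.7]
gripper_width: 31.3
grasp_force: 64.4
```

Same transfer path.

servo_tool(
  rotation=[
    [0,0,0],
    [0,0,0],
    [0,0,0],
    [0,0,0],
    [0,0,0],
    [0,0,0],
    [0,0,0],
    [0,0,0],
  ],
  slide=[
    [0,0,0.15],
    [0,0,0.35],
    [0,0.1,0.55],
    [0,0.25,0.7],
    [0.02,0.42,0.82],
    [0.1,0.6,0.85],
    [0.2,0.78,0.85],
    [0.3,0.95,0.85],
  ],
  grip=[-1,-1,-1,-1,-1,-1,-1,-1],
)

```text
clock: 47.98
position: [349.5, -199.9, 417.8]
ee_rot: [0.998, -0.057, 0.001, 0.0]
contact_force: [0.7, -0.7, -0.5]
gripper_width: 31.7
grasp_force: 64.6
```

servo_tool(
  rotation=[
    [0,0,0],
    [0,0,0],
    [0,0,0],
    [0,0,0],
    [0,0,0],
    [0,0,0],
    [0,0,0],
    [0,0,0],
  ],
  slide=[
    [0.06,0.13,0],
    [0.13,0.27,0],
    [0.2,0.41,0],
    [0.27,0.55,0],
    [0.33,0.69,0],
    [0.37,0.82,0],
    [0.4,0.93,0],
    [0.4,1,0],
  ],
  grip=[-1,-1,-1,-1,-1,-1,-1,-1],
)

```text
clock: 48.98
position: [429.2, -0.0, 417.1]
ee_rot: [0.998, -0.057, -0.0, 0.0]
contact_force: [0.2, -0.6, -0.5]
gripper_width: 31.2
grasp_force: 64.6
```

servo_tool(
  rotation=[
    [0,0,0],
    [0,0,0],
    [0,0,0],
    [0,0,0],
    [0,0,0],
    [0,0,0],
    [0,0,0],
    [0,0,0],
  ],
  slide=[
    [0,0.1,0],
    [-0.02,0.25,0],
    [-0.06,0.4,0],
    [-0.12,0.55,0],
    [-0.2,0.69,0],
    [-0.28,0.82,0],
    [-0.35,0.93,0],
    [-0.4,1,0],
  ],
  grip=[-1,-1,-1,-1,-1,-1,-1,-1],
)

```text
clock: 49.98
position: [348.1, 199.5, 417.4]
ee_rot: [0.998, -0.057, 0.0, -0.0]
contact_force: [-0.4, -0.2, 0.0]
gripper_width: 31.4
grasp_force: 64.6
```

servo_tool(
  rotation=[
    [0,0,0.003],
    [0,0,0.008],
    [0,0,0.014],
    [0,0,0.02],
    [0,0,0.025],
    [0,0,0.027],
    [0,0,0.027],
    [0,0,0.027],
  ],
  slide=[
    [-0.06,0.1,0],
    [-0.14,0.24,0],
    [-0.22,0.39,0],
    [-0.3,0.54,0],
    [-0.37,0.69,-0.1],
    [-0.41,0.82,-0.25],
    [-0.43,0.92,-0.4],
    [-0.43,0.92,-0.45],
  ],
  grip=[-1,-1,-1,-1,-1,-1,-1,-1],
)

```text
clock: 50.98
position: [262.2, 382.9, 325.1]
ee_rot: [1.0, 0.028, -0.001, 0.002]
contact_force: [0.1, -0.8, 0.2]
gripper_width: 31.1
grasp_force: 64.6
```

servo_tool(
  rotation=[
    [0,0,0],
    [0,0,0],
  ],
  slide=[
    [0,0,0],
    [0,0,0],
  ],
  grip=[-1,-1],
)

```text
clock: 51.22
position: [263.4, 382.8, 328.7]
ee_rot: [1.0, 0.027, 0.001, -0.001]
contact_force: [0.8, 0.4, -1.0]
gripper_width: 30.8
grasp_force: 64.6
```

Run:
```python
from h import *
im,P=chk("w12")
rail(P)
```

```text
[263.4 382.8 328.7] [ 1.32  0.04 -0.19  0.   -1.33  0.31] 30.8 [ 0.8  0.4 -1. ] [-0.04  0.01  0.03]
rail y=0.0028 x + -0.28 n=2639 yaw 0.16 zmed 61.4 xmin [41.1 45.4 47.2]
40 20 -3.5 3.0 52.4 | 44 101 -3.5 3.1 52.4 | 48 118 -3.2 3.1 59.2 | 52 121 -3.2 3.1 58.9 | 56 121 -3.1 3.1 59.0 | 60 118 -3.1 3.1 59.6 | 64 124 -3.6 3.1 59.2 | 68 132 -3.6 3.0 59.6 | 72 134 -3.5 3.0 59.3 | 76 135 -3.5 3.0 59.7 | 80 149 -3.5 3.0 59.5 | 84 142 -3.4 3.5 58.7 | 88 153 -3.4 3.4 59.1 | 92 151 -3.4 3.4 59.6 | 96 158 -3.3 3.4 59.8 | 100 158 -3.3 3.4 59.3 | 104 159 -3.3 3.4 59.3 | 108 161 -3.3 3.4 59.0 | 112 167 -3.2 3.4 59.2 | 116 117 -3.2 3.3 59.4 |
```

servo_tool(
  rotation=[
    [0,0,0],
    [0,0,0],
    [0,0,0],
    [0,0,0],
    [0,0,0],
    [0,0,0],
  ],
  slide=[
    [0,0.001,-0.06],
    [0,0.001,-0.17],
    [0,0.001,-0.29],
    [0,0.001,-0.38],
    [0,0.001,-0.41],
    [0,0.001,-0.41],
  ],
  grip=[-1,-1,-1,-1,-1,-1],
)

```text
clock: 52.02
position: [262.9, 383.0, 245.1]
ee_rot: [1.0, 0.027, 0.0, 0.0]
contact_force: [0.7, 1.0, -0.1]
gripper_width: 31.4
grasp_force: 64.6
```

servo_tool(
  rotation=[
    [0,0,0],
    [0,0,0],
    [0,0,0],
    [0,0,0],
    [0,0,0],
    [0,0,0],
    [0,0,0],
  ],
  slide=[
    [0.05,0.003,0],
    [0.15,0.0085,0],
    [0.27,0.015,0],
    [0.38,0.021,0],
    [0.47,0.026,0],
    [0.51,0.028,0],
    [0.51,0.028,0],
  ],
  grip=[-1,-1,-1,-1,-1,-1,-1],
)

```text
clock: 52.9
position: [365.1, 388.6, 245.0]
ee_rot: [1.0, 0.027, -0.0, 0.0]
contact_force: [0.0, -0.1, -1.4]
gripper_width: 31.4
grasp_force: 64.6
```

servo_tool(
  rotation=[
    [0,0,0],
    [0,0,0],
    [0,0,0],
    [0,0,0],
    [0,0,0],
  ],
  slide=[
    [0,0,-0.04],
    [0,0,-0.08],
    [0,0,-0.1],
    [0,0,-0.106],
    [0,0,-0.108],
  ],
  grip=[-1,-1,-1,-1,-1],
)

```text
clock: 53.52
position: [364.8, 389.0, 223.8]
ee_rot: [1.0, 0.028, 0.0, -0.0]
contact_force: [-0.1, 0.3, 0.9]
gripper_width: 30.9
grasp_force: 64.9
```

servo_tool(
  rotation=[
    [0,0,0],
    [0,0,0],
    [0,0,0],
    [0,0,0],
    [0,0,0],
    [0,0,0],
    [0,0,0],
    [0,0,0],
  ],
  slide=[
    [0,0,0.001],
    [0,0,0.001],
    [0,0,0.001],
    [0,0,0.001],
    [0,0,0.05],
    [0,0,0.2],
    [0,0,0.4],
    [0,0,0.5],
  ],
  grip=[-0.1,0.3,1,1,1,1,1,1],
)

```text
clock: 54.52
position: [365.4, 389.3, 326.9]
ee_rot: [1.0, 0.027, 0.001, -0.002]
contact_force: [0.6, -0.6, -0.3]
gripper_width: 85.3
grasp_force: 0.0
```

servo_tool(
  rotation=[
    [0,0,0],
    [0,0,0],
  ],
  slide=[
    [0,0,0.1],
    [0,0,0.1],
  ],
  grip=[1,1],
)

```text
clock: 54.78
position: [365.3, 389.3, 345.8]
ee_rot: [1.0, 0.027, 0.001, -0.002]
contact_force: [0.5, 0.6, -0.6]
gripper_width: 85.6
grasp_force: 0.0
```

Run:
```python
from h import *
im,P=chk("w13")
rail(P,-40,90,0,110)
```

```text
[365.3 389.3 345.8] [ 1.12  0.16 -0.01  0.   -1.39  0.5 ] 85.6 [ 0.5  0.6 -0.6] [-0.03 -0.01  0.02]
rail y=-0.0001 x + 0.94 n=4286 yaw -0.01 zmed 78.3 xmin [-40.  -36.9 -31.2]
-40 74 -2.3 4.2 76.3 | -36 74 -2.2 4.2 77.1 | -32 77 -2.2 4.2 76.1 | -28 76 -2.2 4.2 76.7 | -24 77 -2.2 4.1 77.0 | -20 74 -2.2 4.1 76.7 | -16 77 -2.2 4.1 76.1 | -12 80 -2.2 4.1 77.0 | -8 83 -14.6 16.6 71.1 | -4 381 -15.3 17.3 69.7 | 0 518 -15.2 17.1 70.2 | 4 78 -2.1 4.0 76.8 | 8 85 -2.1 4.0 76.5 | 12 87 -2.0 4.0 76.7 | 16 84 -2.0 4.0 76.6 | 20 84 -2.0 4.0 76.5 | 24 85 -2.0 3.9 76.1 | 28 281 -15.2 17.1 69.8 | 32 455 -15.0 17.0 69.8 | 36 323 -15.0 16.9 70.5 | 40 107 -2.5 4.4 76.5 | 44 102 -2.4 4.4 76.9 | 48 108 -2.4 4.4 76.0 | 52 112 -2.4 4.4 76.2 | 56 111 -2.4 4.3 76.0 | 60 112 -2.4 4.3 76.5 | 64 353 -15.4 17.3 69.5 | 68 530 -15.3 17.3 69.8 | 72 290 -15.2 17.1 70.8 | 76 112 -2.3 4.2 76.7 | 80 126 -2.3 4.2 76.5 | 84 124 -2.2 4.2 76.6 |
```

servo_tool(
  rotation=[
    [0,0,0],
    [0,0,-0.004],
    [0,0,-0.008],
    [0,0,-0.012],
    [0,0,-0.018],
    [0,0,-0.023],
    [0,0,-0.027],
    [0,0,-0.027],
  ],
  slide=[
    [0.03,-0.08,0],
    [0.1,-0.22,0],
    [0.18,-0.36,0],
    [0.26,-0.5,0],
    [0.34,-0.64,0],
    [0.43,-0.78,0],
    [0.51,-0.91,0],
    [0.525,-1,0],
  ],
  grip=[1,1,1,1,1,1,1,1],
)

```text
clock: 55.82
position: [469.9, 186.6, 342.4]
ee_rot: [0.998, -0.058, -0.001, 0.001]
contact_force: [-0.1, -0.4, -0.7]
gripper_width: 85.5
grasp_force: 0.0
```

Run:
```python
from h import *
pot();print(read_state()["position"])
```

```text
pot 15501 ((470.482177734375, 164.3377685546875), 68.49237823486328) [118.2 125.7 130.3]
[469.59674522 185.44074    342.86556974]
```

servo_tool(
  rotation=[
    [0,0,0],
    [0,0,0],
    [0,0,0],
    [0,0,0],
    [0,0,0],
    [0,0,0],
    [0,0,0],
    [0,0,0],
  ],
  slide=[
    [0,-0.08,0],
    [0,-0.22,0],
    [0,-0.36,0],
    [0,-0.5,0],
    [0,-0.64,0],
    [0,-0.78,0],
    [0,-0.9,0],
    [0,-1,0],
  ],
  grip=[1,1,1,1,1,1,1,1],
)

```text
clock: 56.88
position: [469.1, -12.2, 343.6]
ee_rot: [0.998, -0.057, -0.0, -0.0]
contact_force: [0.7, 1.3, -0.4]
gripper_width: 85.3
grasp_force: 0.0
```

servo_tool(
  rotation=[
    [0,0,0],
    [0,0,0],
    [0,0,0],
    [0,0,0],
    [0,0,0],
    [0,0,0],
    [0,0,0],
    [0,0,0],
  ],
  slide=[
    [-0.01,-0.14,0],
    [-0.02,-0.28,0],
    [-0.04,-0.42,0],
    [-0.06,-0.56,0],
    [-0.08,-0.69,0],
    [-0.09,-0.81,0],
    [-0.1,-0.92,0],
    [-0.1,-1,0],
  ],
  grip=[1,1,1,1,1,1,1,1],
)

```text
clock: 57.88
position: [449.3, -212.0, 343.5]
ee_rot: [0.998, -0.057, 0.0, -0.0]
contact_force: [0.4, 0.3, 0.2]
gripper_width: 85.3
grasp_force: 0.0
```

servo_tool(
  rotation=[
    [0,0,0],
    [0,0,0],
    [0,0,0],
    [0,0,0],
    [0,0,0],
    [0,0,0],
    [0,0,0],
    [0,0,0],
  ],
  slide=[
    [0,-0.15,0],
    [0,-0.35,0],
    [0,-0.55,0],
    [0,-0.75,0],
    [0,-0.93,0],
    [0,-0.994,-0.1],
    [0,-0.994,-0.2],
    [0,-0.994,-0.2],
  ],
  grip=[1,1,1,1,1,1,1,1],
)

```text
clock: 58.88
position: [449.1, -409.7, 301.5]
ee_rot: [0.998, -0.057, -0.002, -0.001]
contact_force: [0.1, 0.4, 0.6]
gripper_width: 85.1
grasp_force: 0.0
```

servo_tool(
  rotation=[
    [0,0,0],
    [0,0,0],
  ],
  slide=[
    [0,0,0],
    [0,0,0],
  ],
  grip=[1,1],
)

```text
clock: 59.12
position: [450.3, -410.1, 304.9]
ee_rot: [0.998, -0.057, 0.001, 0.001]
contact_force: [0.2, 0.7, 0.8]
gripper_width: 85.4
grasp_force: 0.0
```

Run:
```python
from h import *
im,P=chk("w14")
rail(P,-120,60,0,70)
```

```text
[ 450.3 -410.1  304.9] [-0.47  0.32  0.09  0.   -1.34  1.93] 85.4 [0.2 0.7 0.8] [0.05 0.03 0.05]
rail y=0.0038 x + 0.14 n=5054 yaw 0.22 zmed 37.1 xmin [-106.2 -102.   -95.3]
-108 28 -3.3 2.7 36.7 | -104 68 -3.2 3.3 35.4 | -100 76 -3.2 3.3 35.7 | -96 82 -3.2 3.2 35.9 | -92 81 -3.2 3.2 35.7 | -88 74 -3.1 3.2 35.8 | -84 84 -3.7 3.2 35.1 | -80 84 -3.6 3.2 35.8 | -76 94 -3.6 3.2 34.9 | -72 85 -3.6 3.2 35.7 | -68 95 -3.6 3.1 35.3 | -64 88 -3.5 3.1 35.5 | -60 91 -3.5 3.1 35.2 | -56 97 -3.5 3.1 35.2 | -52 93 -3.5 3.1 35.8 | -48 96 -3.4 3.1 35.6 | -44 96 -3.4 3.1 35.6 | -40 101 -3.4 3.1 36.2 | -36 93 -3.4 3.0 35.5 | -32 107 -3.3 3.5 35.7 | -28 106 -3.3 3.5 36.0 | -24 113 -3.3 3.5 35.5 | -20 112 -3.3 3.5 35.7 | -16 112 -3.2 3.5 35.9 | -12 110 -3.2 3.5 35.8 | -8 70 -15.1 15.9 29.9 | -4 535 -16.2 16.4 28.7 | 0 814 -16.0 16.3 28.8 | 4 123 -3.1 3.4 35.5 | 8 123 -3.1 3.4 35.9 | 12 123 -3.0 3.3 35.6 | 16 124 -3.0 3.3 35.6 | 20 129 -3.0 3.3 35.7 | 24 128 -3.0 3.3 35.8 | 28 138 -2.9 3.8 35.3 | 32 139 -2.9 3.7 36.1 | 36 144 -2.9 3.7 35.5 | 40 105 -2.9 3.7 33.4 | 44 368 -8.5 9.4 30.3 | 48 316 -8.4 9.3 28.3 | 52 303 -7.6 8.0 28.1 |
```

servo_tool(
  rotation=[
    [0,0,0],
    [0,0,0],
    [0,0,0],
    [0,0,0],
    [0,0,0],
    [0,0,0],
    [0,0,0],
    [0,0,0],
  ],
  slide=[
    [-0.003,0,-0.12],
    [-0.003,0,-0.26],
    [-0.003,0,-0.36],
    [-0.003,0,-0.4],
    [-0.003,0,-0.402],
    [-0.003,0,-0.402],
    [-0.003,0,-0.402],
    [-0.003,0,-0.402],
  ],
  grip=[1,1,1,1,1,0.2,-1,-1],
)

```text
clock: 60.18
position: [449.4, -410.1, 223.7]
ee_rot: [0.998, -0.057, 0.0, 0.0]
contact_force: [1.8, 6.2, 4.6]
gripper_width: 32.0
grasp_force: 21.6
```

servo_tool(
  rotation=[
    [0,0,0],
    [0,0,0],
    [0,0,0],
    [0,0,0],
    [0,0,0],
  ],
  slide=[
    [0,0,0],
    [0,0,0],
    [0,0,0.04],
    [0,0,0.09],
    [0,0,0.1],
  ],
  grip=[-1,-1,-1,-1,-1],
)

```text
clock: 60.8
position: [449.5, -410.5, 244.1]
ee_rot: [0.998, -0.057, 0.001, 0.0]
contact_force: [0.1, 0.1, -1.4]
gripper_width: 31.0
grasp_force: 67.3
```

servo_tool(
  rotation=[
    [0,0,0],
    [0,0,0],
    [0,0,0],
    [0,0,0],
    [0,0,0],
    [0,0,0],
    [0,0,0],
    [0,0,0],
  ],
  slide=[
    [-0.06,0.007,0],
    [-0.18,0.0215,0],
    [-0.31,0.037,0],
    [-0.44,0.052,0],
    [-0.57,0.068,0],
    [-0.7,0.083,0],
    [-0.78,0.0925,0],
    [-0.805,0.0955,0.02],
  ],
  grip=[-1,-1,-1,-1,-1,-1,-1,-1],
)

```text
clock: 61.8
position: [287.1, -390.8, 247.1]
ee_rot: [0.998, -0.058, -0.0, -0.0]
contact_force: [-0.8, -0.1, -0.8]
gripper_width: 31.5
grasp_force: 67.4
```

servo_tool(
  rotation=[
    [0,0,0],
    [0,0,0],
    [0,0,0],
    [0,0,0],
    [0,0,0],
    [0,0,0],
    [0,0,0],
    [0,0,0],
  ],
  slide=[
    [0,0,0.15],
    [0,0,0.35],
    [0,0.1,0.55],
    [0,0.25,0.7],
    [0.02,0.42,0.82],
    [0.1,0.6,0.85],
    [0.2,0.78,0.85],
    [0.3,0.95,0.85],
  ],
  grip=[-1,-1,-1,-1,-1,-1,-1,-1],
)

```text
clock: 62.8
position: [349.1, -199.7, 417.7]
ee_rot: [0.998, -0.057, 0.001, 0.0]
contact_force: [1.1, 0.5, -0.8]
gripper_width: 31.1
grasp_force: 67.7
```

servo_tool(
  rotation=[
    [0,0,0],
    [0,0,0],
    [0,0,0],
    [0,0,0],
    [0,0,0],
    [0,0,0],
    [0,0,0],
    [0,0,0],
  ],
  slide=[
    [0.06,0.13,0],
    [0.13,0.27,0],
    [0.2,0.41,0],
    [0.27,0.55,0],
    [0.33,0.69,0],
    [0.37,0.82,0],
    [0.4,0.93,0],
    [0.4,1,0],
  ],
  grip=[-1,-1,-1,-1,-1,-1,-1,-1],
)

```text
clock: 63.8
position: [428.7, 0.2, 417.0]
ee_rot: [0.998, -0.057, -0.0, 0.0]
contact_force: [-0.1, 0.1, -1.9]
gripper_width: 31.0
grasp_force: 67.7
```

servo_tool(
  rotation=[
    [0,0,0],
    [0,0,0],
    [0,0,0],
    [0,0,0],
    [0,0,0],
    [0,0,0],
    [0,0,0],
    [0,0,0],
  ],
  slide=[
    [0,0.1,0],
    [-0.02,0.25,0],
    [-0.06,0.4,0],
    [-0.12,0.55,0],
    [-0.2,0.69,0],
    [-0.28,0.82,0],
    [-0.35,0.93,0],
    [-0.4,1,0],
  ],
  grip=[-1,-1,-1,-1,-1,-1,-1,-1],
)

```text
clock: 64.8
position: [347.6, 199.7, 417.4]
ee_rot: [0.998, -0.057, 0.0, -0.0]
contact_force: [0.2, -0.6, -0.6]
gripper_width: 31.2
grasp_force: 67.7
```

servo_tool(
  rotation=[
    [0,0,0.003],
    [0,0,0.008],
    [0,0,0.014],
    [0,0,0.02],
    [0,0,0.025],
    [0,0,0.027],
    [0,0,0.027],
    [0,0,0.027],
  ],
  slide=[
    [-0.06,0.1,0],
    [-0.14,0.24,0],
    [-0.22,0.39,0],
    [-0.3,0.54,0],
    [-0.37,0.69,-0.1],
    [-0.41,0.82,-0.25],
    [-0.43,0.92,-0.4],
    [-0.43,0.92,-0.45],
  ],
  grip=[-1,-1,-1,-1,-1,-1,-1,-1],
)

```text
clock: 65.8
position: [261.6, 383.0, 325.1]
ee_rot: [1.0, 0.028, -0.001, 0.002]
contact_force: [-0.1, -0.4, -0.4]
gripper_width: 31.0
grasp_force: 67.7
```

servo_tool(
  rotation=[
    [0,0,0],
    [0,0,0],
  ],
  slide=[
    [0,0,0],
    [0,0,0],
  ],
  grip=[-1,-1],
)

```text
clock: 66.05
position: [262.7, 382.9, 328.7]
ee_rot: [1.0, 0.027, 0.001, -0.001]
contact_force: [0.2, 0.8, -0.5]
gripper_width: 31.5
grasp_force: 67.7
```

Run:
```python
from h import *
im,P=chk("w15")
rail(P)
```

```text
[262.7 382.9 328.7] [ 1.32  0.04 -0.19  0.   -1.33  0.3 ] 31.5 [ 0.2  0.8 -0.5] [-0.02 -0.04 -0.04]
rail y=-0.0010 x + 0.25 n=2914 yaw -0.06 zmed 61.3 xmin [41.5 46.3 48.3]
40 16 -3.1 3.0 52.4 | 44 78 -3.2 3.5 52.4 | 48 135 -3.2 3.6 52.7 | 52 126 -3.2 3.6 59.7 | 56 132 -3.1 3.6 59.5 | 60 125 -3.1 3.5 59.7 | 64 130 -3.1 3.5 59.1 | 68 135 -3.1 3.5 59.3 | 72 135 -3.0 3.5 59.1 | 76 134 -3.0 3.5 59.5 | 80 146 -3.0 3.5 59.7 | 84 135 -3.0 3.5 59.6 | 88 143 -3.4 3.4 58.7 | 92 153 -3.4 3.4 59.5 | 96 585 -16.3 16.3 53.2 | 100 718 -16.2 16.6 52.5 | 104 309 -16.0 16.0 53.0 | 108 162 -3.3 3.4 58.9 | 112 166 -3.2 3.3 58.4 | 116 121 -3.2 3.3 59.0 |
```

servo_tool(
  rotation=[
    [0,0,0],
    [0,0,0],
    [0,0,0],
    [0,0,0],
    [0,0,0],
    [0,0,0],
  ],
  slide=[
    [0,0,-0.06],
    [0,0,-0.17],
    [0,0,-0.29],
    [0,0,-0.38],
    [0,0,-0.41],
    [0,0,-0.41],
  ],
  grip=[-1,-1,-1,-1,-1,-1],
)

```text
clock: 66.85
position: [262.3, 382.9, 245.1]
ee_rot: [1.0, 0.027, 0.0, 0.0]
contact_force: [-0.3, -0.0, 0.7]
gripper_width: 32.0
grasp_force: 67.7
```

servo_tool(
  rotation=[
    [0,0,0],
    [0,0,0],
    [0,0,0],
    [0,0,0],
    [0,0,0],
    [0,0,0],
  ],
  slide=[
    [0.05,0.003,0],
    [0.13,0.007,0],
    [0.22,0.012,0],
    [0.3,0.0165,0],
    [0.34,0.019,0],
    [0.34,0.019,0],
  ],
  grip=[-1,-1,-1,-1,-1,-1],
)

```text
clock: 67.6
position: [330.8, 386.6, 244.8]
ee_rot: [1.0, 0.027, -0.0, 0.0]
contact_force: [-0.2, -0.2, -0.8]
gripper_width: 31.2
grasp_force: 67.7
```

servo_tool(
  rotation=[
    [0,0,0],
    [0,0,0],
    [0,0,0],
    [0,0,0],
    [0,0,0],
  ],
  slide=[
    [0,0,-0.04],
    [0,0,-0.08],
    [0,0,-0.1],
    [0,0,-0.106],
    [0,0,-0.108],
  ],
  grip=[-1,-1,-1,-1,-1],
)

```text
clock: 68.22
position: [330.2, 387.1, 223.8]
ee_rot: [1.0, 0.028, 0.0, -0.0]
contact_force: [-1.3, 1.2, 1.2]
gripper_width: 31.4
grasp_force: 68.0
```

servo_tool(
  rotation=[
    [0,0,0],
    [0,0,0],
    [0,0,0],
    [0,0,0],
    [0,0,0],
    [0,0,0],
    [0,0,0],
    [0,0,0],
  ],
  slide=[
    [0,0,0.001],
    [0,0,0.001],
    [0,0,0.001],
    [0,0,0.001],
    [0,0,0.05],
    [0,0,0.2],
    [0,0,0.4],
    [0,0,0.6],
  ],
  grip=[-0.1,0.3,1,1,1,1,1,1],
)

```text
clock: 69.22
position: [330.3, 386.6, 345.6]
ee_rot: [1.0, 0.027, 0.0, -0.0]
contact_force: [-0.3, -0.2, -0.2]
gripper_width: 85.4
grasp_force: 0.0
```

servo_tool(
  rotation=[
    [0,0,0],
    [0,0,0],
    [0,0,0],
    [0,0,0],
  ],
  slide=[
    [-0.05,0,0.1],
    [-0.1,0,0.1],
    [-0.1,0,0.1],
    [-0.1,0,0.1],
  ],
  grip=[1,1,1,1],
)

```text
clock: 69.72
position: [310.0, 386.4, 362.4]
ee_rot: [1.0, 0.027, -0.0, 0.001]
contact_force: [0.1, -0.2, -1.0]
gripper_width: 85.1
grasp_force: 0.0
```

Run:
```python
from h import *
im,P=chk("w16")
rail(P,0,150,0,130)
pot()
im,P,d=cloud("side");c=cv2.resize(im[130:250,235:395],(800,600),interpolation=cv2.INTER_CUBIC);save("c4",c)
k=box(P,[420,100,60],[540,240,215]);im=im.astype(int)
b=box(P,[370,60,50],[570,260,150])&(im[...,2]>im[...,0]+25);print(np.percentile(P[b],[2,98],axis=0).round())
```

```text
[310.  386.4 362.4] [ 1.22  0.09 -0.06 -0.   -1.42  0.4 ] 85.1 [ 0.1 -0.2 -1. ] [ 0.02 -0.03  0.03]
rail y=0.0022 x + 0.56 n=4727 yaw 0.13 zmed 94.7 xmin [0.1 1.4 7.3]
0 107 -2.9 3.7 85.9 | 4 79 -2.8 3.7 93.3 | 8 80 -2.8 3.7 92.9 | 12 55 -2.8 3.7 93.1 | 16 312 -15.2 16.8 86.4 | 20 450 -15.8 16.7 86.5 | 24 152 -13.9 14.9 88.6 | 28 83 -2.7 3.6 92.8 | 32 90 -2.7 4.2 93.2 | 36 91 -2.7 4.2 92.9 | 40 92 -2.7 4.1 92.6 | 44 97 -2.6 4.1 92.8 | 48 183 -15.1 16.6 86.6 | 52 431 -15.6 17.2 85.9 | 56 357 -15.5 17.2 86.8 | 60 96 -2.5 4.1 92.3 | 64 97 -2.5 4.0 93.4 | 68 104 -2.5 4.0 93.0 | 72 104 -2.5 4.0 92.9 | 76 91 -2.5 4.0 93.3 | 80 104 -2.4 4.0 92.4 | 84 437 -15.5 17.0 87.0 | 88 490 -15.4 17.0 86.5 | 92 159 -14.6 16.3 87.6 | 96 104 -2.4 3.9 92.6 | 100 114 -2.3 3.9 92.7 | 104 105 -2.3 3.9 92.5 | 108 115 -2.3 3.9 92.9 | 112 111 -2.3 3.9 92.3 | 116 114 -2.3 3.8 92.4 | 120 599 -15.7 17.2 86.4 | 124 120 -15.6 17.3 89.8 | 
pot 2349 ((470.146240234375, 183.42138671875), 45.430870056152344) [117.8 121.9 126.7]
[[462. 109.  55.]
 [569. 234. 133.]]
```

View pics/c4.png

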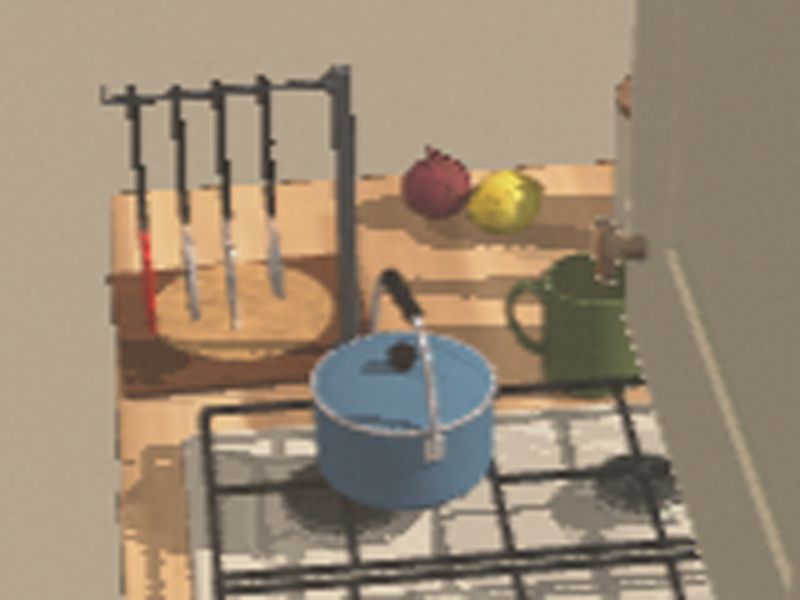

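View pics/w16.png

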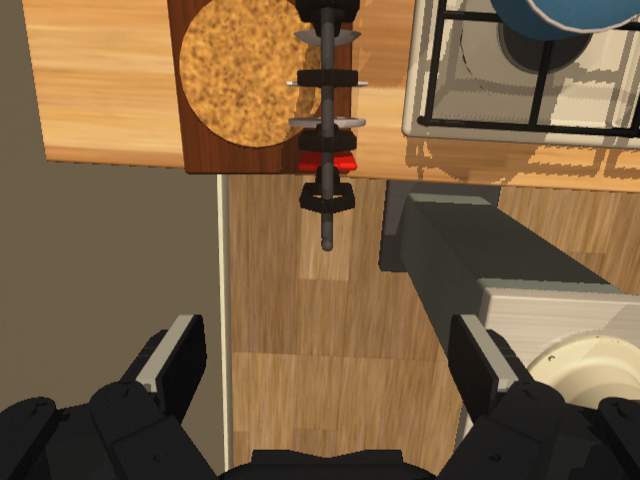

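All four hang on the hob rail: spatula nearest the tip at image (327,195), the others at rows 140, 77 and 10. The side view shows the pot has been knocked back in +x, away from the burner cap at crop (320,495), so it has to be re-centred.

servo_tool(
  rotation=[
    [0,0,-0.015],
    [0,0,-0.04],
    [0,0,-0.066],
    [0,0,-0.093],
    [0,0,-0.12],
    [0,0,-0.147],
    [0,0,-0.174],
    [0,0,-0.2],
  ],
  slide=[
    [0.04,-0.06,0],
    [0.14,-0.18,0],
    [0.28,-0.32,0],
    [0.44,-0.47,0],
    [0.6,-0.62,0],
    [0.76,-0.77,0],
    [0.9,-0.91,0],
    [0.95,-1,0],
  ],
  grip=[1,1,1,1,1,1,1,1],
)

```text
clock: 70.88
position: [501.5, 185.3, 362.5]
ee_rot: [0.823, -0.569, -0.0, 0.001]
contact_force: [-0.1, 0.8, 0.1]
gripper_width: 85.5
grasp_force: 0.0
```

servo_tool(
  rotation=[
    [0,0,-0.015],
    [0,0,-0.025],
    [0,0,-0.025],
    [0,0,-0.025],
  ],
  slide=[
    [0,0,0],
    [0,0,0],
    [0,0,0],
    [0,0,0],
  ],
  grip=[1,1,1,1],
)

```text
clock: 71.38
position: [500.3, 186.7, 363.3]
ee_rot: [0.778, -0.628, -0.0, 0.0]
contact_force: [-0.4, 0.3, 0.8]
gripper_width: 85.6
grasp_force: 0.0
```

```bash
cat >> h.py <<'E'
def grip():
    s=read_state();im,P,d=cloud("wrist");im=im.astype(int)
    k=(im.max(-1)<75)&box(P,[400,80,185],[620,300,215]);q=P[k];c=q[:,:2].mean(0)
    w,V=np.linalg.eigh(np.cov(q[:,:2].T));t=(q[:,:2]-c)@V[:,1]
    print("grip",len(q),"mid",(c+V[:,1]*(t.min()+t.max())/2).round(1),"len",(t.max()-t.min()).round(1),"dir",V[:,1].round(3),"ztop",np.percentile(q[:,2],98).round(1),"tcp",s["position"].round(1),"toolx",R.from_quat(s["ee_rot"]).as_matrix()[:,0].round(3))
E
python3 - <<'E'
from h import *
pot();grip();print(read_state()["joints"].round(2))
E
```

```text
pot 14808 ((522.0619506835938, 179.9767608642578), 68.75032043457031) [118.1 125.7 130.1]
grip 1549 mid [521.7 180.1] len 63.8 dir [-0.215  0.977] ztop 201.7 tcp [500.2 186.8 363.3] toolx [ 0.211 -0.977  0.   ]
[ 0.66  0.16  0.03  0.   -1.44 -0.45]
```

servo_tool(
  rotation=[
    [0,0,0],
    [0,0,0],
    [0,0,0],
    [0,0,0],
    [0,0,0],
    [0,0,0],
  ],
  slide=[
    [0.04,-0.015,-0.06],
    [0.09,-0.03,-0.18],
    [0.109,-0.035,-0.32],
    [0.109,-0.035,-0.45],
    [0.109,-0.035,-0.5],
    [0.109,-0.035,-0.5],
  ],
  grip=[1,1,1,1,1,1],
)

```text
clock: 72.22
position: [522.1, 179.5, 262.9]
ee_rot: [0.778, -0.628, -0.0, 0.001]
contact_force: [0.5, -0.1, -0.5]
gripper_width: 85.5
grasp_force: 0.0
```

Run:
```python
from h import *
grip()
```

```text
grip 2998 mid [522.  179.9] len 63.4 dir [-0.218  0.976] ztop 201.6 tcp [522.1 179.5 262.9] toolx [ 0.21  -0.978  0.001]
```

servo_tool(
  rotation=[
    [0,0,0],
    [0,0,0],
    [0,0,0],
    [0,0,0],
    [0,0,0],
    [0,0,0],
    [0,0,0],
    [0,0,0],
  ],
  slide=[
    [0,0,-0.1],
    [0,0,-0.22],
    [0,0,-0.34],
    [0,0,-0.41],
    [0,0,-0.434],
    [0,0,-0.434],
    [0,0,-0.434],
    [0,0,-0.434],
  ],
  grip=[1,1,1,1,1,1,-1,-1],
)

```text
clock: 73.28
position: [522.4, 180.0, 177.4]
ee_rot: [0.778, -0.628, 0.0, -0.001]
contact_force: [0.4, 0.1, -0.2]
gripper_width: 51.7
grasp_force: 0.0
```

servo_tool(
  rotation=[
    [0,0,0],
    [0,0,0],
    [0,0,0],
    [0,0,0],
    [0,0,0],
    [0,0,0],
  ],
  slide=[
    [0,0,0],
    [0,0,0],
    [0,0,0],
    [0,0,0.02],
    [0,0,0.06],
    [0,0,0.08],
  ],
  grip=[-1,-1,-1,-1,-1,-1],
)

```text
clock: 74.03
position: [522.0, 179.8, 193.0]
ee_rot: [0.778, -0.628, -0.0, -0.0]
contact_force: [-0.3, 0.2, -3.9]
gripper_width: 11.7
grasp_force: 58.5
```

servo_tool(
  rotation=[
    [0,0,0],
    [0,0,0],
    [0,0,0],
    [0,0,0],
    [0,0,0],
    [0,0,0],
  ],
  slide=[
    [-0.03,-0.009,0],
    [-0.1,-0.029,0],
    [-0.18,-0.051,0],
    [-0.235,-0.068,0],
    [-0.255,-0.073,0],
    [-0.255,-0.073,0],
  ],
  grip=[-1,-1,-1,-1,-1,-1],
)

```text
clock: 74.78
position: [471.0, 165.2, 193.0]
ee_rot: [0.778, -0.628, 0.0, -0.0]
contact_force: [0.9, 0.3, -4.1]
gripper_width: 12.2
grasp_force: 58.5
```

servo_tool(
  rotation=[
    [0,0,0],
    [0,0,0],
    [0,0,0],
    [0,0,0],
    [0,0,0],
    [0,0,0],
    [0,0,0],
  ],
  slide=[
    [0,0,-0.03],
    [0,0,-0.055],
    [0,0,-0.07],
    [0,0,-0.077],
    [0,0,-0.081],
    [0,0,-0.084],
    [0,0,-0.084],
  ],
  grip=[-1,-1,-1,-1,-1,-1,-1],
)

```text
clock: 75.65
position: [471.3, 165.2, 177.2]
ee_rot: [0.778, -0.628, 0.0, -0.001]
contact_force: [-4.8, -1.6, 5.7]
gripper_width: 11.9
grasp_force: 59.5
```

Contact. Release, rise and check.

servo_tool(
  rotation=[
    [0,0,0],
    [0,0,0],
    [0,0,0],
    [0,0,0],
    [0,0,0],
    [0,0,0],
    [0,0,0],
    [0,0,0],
  ],
  slide=[
    [0,0,0.004],
    [0,0,0.004],
    [0,0,0.004],
    [0,0,0.004],
    [0,0,0.02],
    [0,0,0.15],
    [0,0,0.4],
    [0,0,0.65],
  ],
  grip=[-1,0.2,1,1,1,1,1,1],
)

```text
clock: 76.65
position: [470.9, 165.0, 307.5]
ee_rot: [0.778, -0.628, 0.0, 0.0]
contact_force: [0.4, 1.4, 0.4]
gripper_width: 84.9
grasp_force: 0.0
```

servo_tool(
  rotation=[
    [0,0,0],
    [0,0,0],
    [0,0,0],
    [0,0,0],
  ],
  slide=[
    [0,0,0.2],
    [0,-0.1,0.3],
    [0,-0.2,0.3],
    [0,-0.2,0.3],
  ],
  grip=[1,1,1,1],
)

```text
clock: 77.15
position: [470.5, 123.8, 365.0]
ee_rot: [0.777, -0.629, -0.0, 0.001]
contact_force: [0.6, 0.6, 0.2]
gripper_width: 85.8
grasp_force: 0.0
```

Run:
```python
from h import *
pot();grip()
im,P,d=cloud("side");a=im[125:245,235:395];b=im[255:375,235:395]
save("c5",cv2.resize(np.hstack([a,b]),(800,300),interpolation=cv2.INTER_CUBIC))
```

```text
pot 13066 ((470.7302551269531, 164.60641479492188), 69.010498046875) [118.1 125.7 130.1]
grip 1362 mid [470.2 165.2] len 64.6 dir [-0.219  0.976] ztop 201.7 tcp [470.5 124.3 364.6] toolx [ 0.209 -0.978  0.   ]
```

View pics/c5.png

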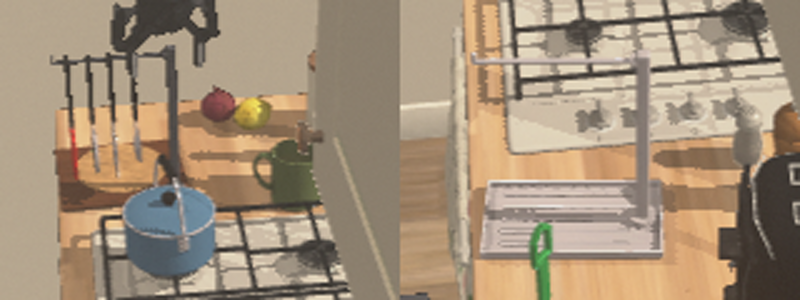

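The pot is back on the burner (left half, about (168,230)). All four utensils hang on the hob rail at (68–137,60), and the drip rail is empty (right half). Handing in.

```bash
python3 -c "
from bench import job_done
print(job_done())"
```

```text
the job is handed in; nothing more can be done
None
```

The pot stands on the front left burner, within about 2 mm of its centre by camera, and all four utensils hang on the hob rail; the pot was knocked about 5 cm aside during the run, so I put it back last before handing in, and no verdict was shown.

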